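# Load the knife blade into its holder and clamp it

### The job

Take the blade from its rest and lay it flat on the bed of the holder, notched end towards the clamp. Feel the notch over the locating pin, gently, without forcing it, and slide the blade fully home, its end flush against the back stop; then let go of it and press the clamp handle all the way down so that the clamp holds the blade there. Leave the other things on the bench undisturbed.

Things in the scene. Friction and masses are not known exactly. Their poses are not given: they have to be found in the camera images.
- blade_mid (a point): centre (half-way up) of the loose flat steel blade, 120 long x 56 wide x 5 mm thick, 0.18 to 0.28 kg, lying flat on its rest. +x points along its length to the notched end, y across, z up. The notch is an open slot 9 mm wide, 32 mm deep, in the middle of the +x end; the cutting bevel is at the -x end. Grip it across its 56 mm width, by the long side edges
- blade_end (a point): centre of the blade's notched end (in the notch's mouth, half-way up), 60 mm along +x from blade_mid; same axes
- rest: fixed grey plastic rest on which the blade starts: foot 90 x 60 x 8 mm, on it a pad 70 x 34 mm whose top is 30 mm above the bench, so that the blade overhangs the pad by 11 mm on both long sides. Origin at the centre of its underside, x along the blade
- holder: fixed aluminium blade holder; origin on its underside, below the back stop; +x is the way the blade slides home, y across, z up. Base plate 100 mm wide, 12 mm thick, from x = -127 to +88 mm. On it the flat bed, 30 mm wide (narrower than the blade, so fingers can stay on the blade's sides), top 45 mm above the bench, from x = -105 mm to the stop at x = 0
- stop (a point): on the holder's midline where the bed meets the upright back stop (56 mm wide, 12 mm high), 45 mm above the bench; axes as the holder. Home, the blade lies flat on the bed, notched end against the stop, its middle 60 mm before it. Pin and stop are finely set: loads above about 25 N on the holder are too much
- bush (a point): centre, on the bed surface 18 mm before the stop, of the eccentric bush (dark disc, 25 mm) that carries the locating pin; axes as the holder. The steel pin, 7 mm diameter, 7.5 mm high, stands 6 mm off this centre in any direction: how the bush was set is not told, so feel (or look) for the pin. It does not move. A blade whose notch misses the pin is stopped by it 15 to 28 mm before the stop
- clamp (a joint): angle of the toggle clamp's handle, behind the stop: about 1.0 to 1.1 rad raised (open), 0 pressed right down (closed); stiff hinge, stays where left. Hinge along y, 44 mm behind the stop, 37 mm above the bed; closed, the handle points level to +x. Lowering it swings the arm and its rubber-tipped spindle down on to the blade 42 mm before the stop; raised, the arm stands up behind the stop
- grip (a point): middle of the upper side of the clamp handle's black rubber grip (66 x 20 x 15 mm), 80 mm out from the hinge along the handle and 7.5 mm above its middle line; x points out along the handle, z out of the side to be pressed. Some 3 to 8 N here moves it
- solvent: bystander: amber bottle standing, 50 mm diameter, 105 mm high; origin under its centre
- weight: bystander: steel weight with a knob, 42 mm diameter, 60 mm high; origin under its centre
- tray: bystander: black parts tray 60 x 100 x 25 mm with screws; origin under its centre
Things that resemble listed ones, but are neither listed nor needed, are in the scene too. Of the things that look like the part that bears blade_mid, the middle-sized one is meant.

How it is judged (in metres and radians):
On the way:
1. the blade lies flat and home against the back stop, notch over the pin, while the clamp is still open (value of joint clamp above 0.6 rad and x of blade_end in the frame of stop between -0.0016 and 0.002 m and y of blade_end in the frame of stop between -0.0085 and 0.0085 m and z of blade_end in the frame of stop below 0.004 m and angle between the x axis of blade_mid and the x axis of stop, either way round below 0.04 rad), for 0.2 s.
At the end, for the whole second after the job is handed in: The blade lies flat on the bed at rest, its notched end within 1.6 mm of the back stop (notch over the pin), square to the holder within 0.04 rad, and the clamp handle is down within 0.08 rad of closed (value of joint clamp below 0.08 rad and x of blade_end in the frame of stop between -0.0016 and 0.002 m and y of blade_end in the frame of stop between -0.0085 and 0.0085 m and z of blade_end in the frame of stop below 0.004 m and angle between the x axis of blade_mid and the x axis of stop, either way round below 0.04 rad and linear speed of blade below 0.01 m/s); the robot touches nothing.
It fails at once if the blade is pressed, rammed or dropped on the holder with more than 25 N while the clamp is open (value of joint clamp above 0.4 rad and contact force between blade and holder above 25 N).
It fails at once if a bystander is moved more than 25 mm or knocked over (distance of any of solvent, weight, tray from where it was at the start of the episode above 0.025 m or angle between any of solvent, weight's own z axis and vertical above 0.5 rad).
It also fails if it takes over 72 s, if anything falls off the work surface, if the arm or the gripper's body presses on something with over 40 N, if the wrist force passes 120 N, or if a joint passes its speed limit or range.

### The arm

A 6-joint arm with a two-finger parallel gripper is mounted at the origin on the work surface. World frame = base frame: x ahead of the robot, y to its left, z up, the work surface at z = 0. Lengths are in mm, angles in degrees, forces in N, time in s.
With the tool pointing down it reaches from about 275 to 750 mm from the base axis. Payload 10.2 kg.
Tool frame: the origin (TCP) lies midway between the tips of the shut fingers; the grasp point (between the pads) lies 19 mm behind it; z points along the fingers, y is the direction in which the jaws open and shut (so a half turn about z gives the same grasp; the last joint's range is limited). The gripper opens to 85 mm and grips with 20 to 120 N. Pads are 22 mm wide; open, the fingers measure 114 mm over their backs; the gripper's body (76 mm by 85 mm) begins 54 mm behind the grasp point. The pads swing forward as they close: fully open they stand 13 mm farther back than shut.
Start: joints at [59.851, 17.928, 85.812, -0, 76.261, -12.8], TCP at [156.564, 501.117, 195.094] pointing down, gripper open.
Joint ranges: [-168.41, 168.41], [-55.51, 124.54], [10.69, 146.95], [-70.63, 250.63], [1, 178], [-165.06, 165.06]. Speed limits (degrees/s): [136.94, 136.94, 172.46, 180, 180, 180].

### API

Orientations are given as a 3x3 rotation matrix whose columns are the frame's x, y, z axes.
In Python, from bench import monitor, grab_frame, order gives the robot as it stands.
- The arm moves only by the tool play_rows, never from a script. Its arguments are lists of equal length, an entry for each row: "angular": the turn, a rotation vector about the world's x, y, z in rad, a list of three; "xyz": the shift along the world's x, y, z in cm, a list of three; "gripper": the gripper's target within -1 to 1 (fully open at 1, half-way at 0, shut at -1). A call has 1 to 8 rows; each row is the pose to reach, as a shift and turn from the pose commanded when the call began; what a row does not reach only later rows make up. A row lasts 1/12 s, in which the tool goes at most 41.7 mm and 7.16 degrees, less where a joint would pass 70% of its speed; a pose out of reach is approached as far as the arm can. A call with a gripper value outside its range is refused whole. The fingers move at their own pace and stop on an object; "force" is the grip in N (left out, the last holds). Time passes only in rows, so rows that repeat a pose let the fingers close. It gives the time, the measured TCP pose, the force and the opening at its end, in the units of the state.
- monitor.state(): the state, without advancing time (a new reading comes with each control period).
- grab_frame(name): name is "side" or "top" or "wrist"; returns a dict with "color" (480x640x3 uint8, red, green, blue), "mtx" (3x3 intrinsics, pixels), "world_to_cam" (4x4, takes a point from world to camera coordinates). Camera axes: x right, y up, looking along -z (the intrinsics and any distortion apply to the point x, -y, -z); pixel columns grow to the right and rows downward; lengths in mm; the calibration is good to about 2 mm. A picture is of the moment at which its call begins. There is no depth.
- order.sign_off(): hands the job in, once; it reports no verdict.
The state is a dict: "time_s": time; "joint_pos": joint angles; "joint_vel": joint speeds; "effort": joint torques, N m; "tcp_pos": TCP position; "eef_rot": TCP orientation; "ft_force": force on the tool from outside, world axes, zero at the start; "ft_torque": the same for the moment, N m; "opening": finger opening in mm.
Only numpy, scipy, OpenCV 4.12 (cv2) and the standard library are available. Lean on these libraries where they do the work, as an engineer would, in place of code of your own. Each camera call takes 0.05 s, during which the arm holds its last target. There are 200 camera calls.

## Working session

There is one attempt and no reset: what is moved stays moved. The work goes in short steps, Python scripts to look and compute and a tool call to move; the robot and the scene stay as the last step left them, time stands still between calls to the robot, and variables do not carry over. Pictures are saved under pics/ and viewed, about 8 in all and at most 12, crops included, and the job is handed in when it is done.

Besides the shell and the picture viewer there is one more tool, called after ">>>" as name(argument=value, ...), one argument or row to a line, values as JSON. play_rows: Moves the arm, as the interface text tells. Its arguments: {"type":"object","properties":{"angular":{"type":"array"},"xyz":{"type":"array"},"gripper":{"type":"array"},"force":{"type":"number"}},"required":["angular","xyz","gripper"]}

```bash
mkdir -p pics; ls; cat > h.py <<'E'
import numpy as np, cv2
from bench import monitor, grab_frame, order
def snap(n,f):
    d=grab_frame(n); cv2.imwrite('pics/'+f+'.png',d['color'][:,:,::-1]); np.savez('pics/'+f+'.npz',**{k:np.array(v) for k,v in d.items()}); return d
def load(f): return np.load('pics/'+f+'.npz',allow_pickle=True)
def ray(d,uv):
    K=d['mtx'];T=d['world_to_cam']; v=np.linalg.inv(K)@[uv[0],uv[1],1]; v=np.array([v[0],-v[1],-v[2]])
    R=T[:3,:3]; return -R.T@T[:3,3], R.T@v
def onz(d,uv,z):
    o,r=ray(d,uv); return o+r*(z-o[2])/r[2]
def proj(d,p):
    c=d['world_to_cam']@np.append(p,1); q=d['mtx']@[c[0],-c[1],-c[2]]; return q[:2]/q[2]
E
python3 - <<'E'
from h import *
d=snap('top','t0'); e=snap('side','s0'); w=snap('wrist','w0')
print(d.keys(),monitor.state())
for x in (d,e,w): print(ray(x,(320,240)))
E
```

```text
pics
dict_keys(['color', 'mtx', 'world_to_cam']) {'time_s': 0.15, 'joint_pos': array([ 5.98512273e+01,  1.79503554e+01,  8.58440106e+01, -3.88574846e-05,
        7.62621237e+01, -1.28002469e+01]), 'joint_vel': array([-0.05142997, -0.22397459, -0.08267925, -0.06554788, -0.06052283,
        0.01022476]), 'effort': array([ 1.30773176e-03, -4.12370288e+01, -2.59796745e+01, -1.28512202e-04,
        3.25962741e-03, -1.20052806e-05]), 'tcp_pos': array([156.43984464, 500.90318447, 194.68196447]), 'eef_rot': array([[-9.54508594e-01,  2.98182997e-01, -4.94610769e-04],
       [ 2.98183328e-01,  9.54508238e-01, -8.52888480e-04],
       [ 2.17793210e-04, -9.61574069e-04, -9.99999514e-01]]), 'ft_force': array([-0.31588547,  1.1308846 , -0.42895999]), 'ft_torque': array([-0.00448533,  0.01573061,  0.03196314]), 'opening': 85.27987377028826}
(array([ 358.08842259,  -47.31880608, 1130.21522639]), array([ 0.16586915,  0.00801945, -0.98612444]))
(array([ -69.67707641, -627.67481048,  763.83508843]), array([ 0.54332462,  0.54262083, -0.64062001]))
(array([ 81.16302066, 525.48637617, 373.0629178 ]), array([ 0.29317676, -0.10480636, -0.95035181]))
```

View pics/t0.png

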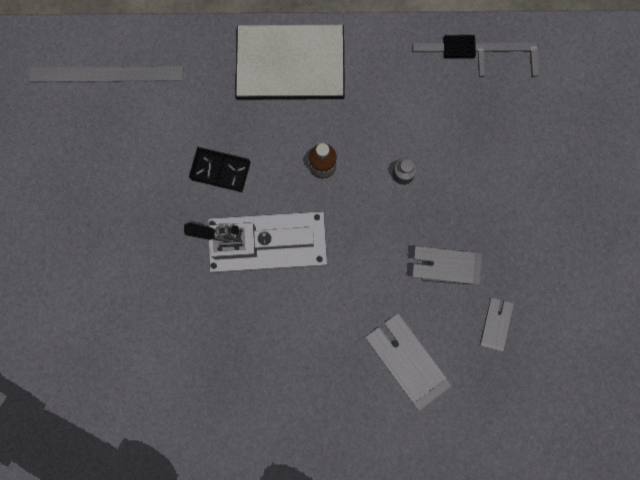

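View pics/s0.png

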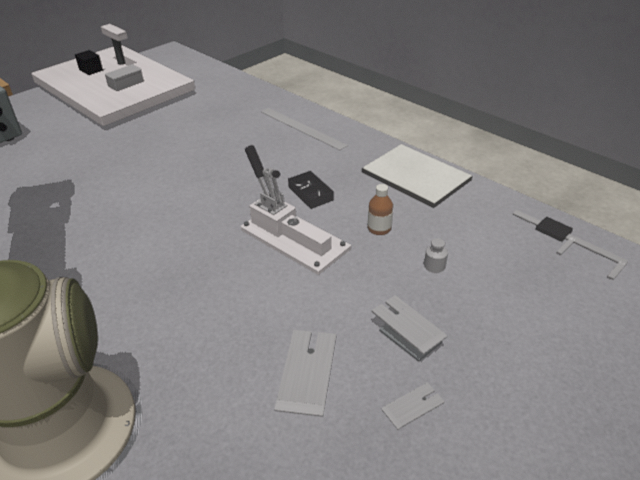

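Candidates for the blade in the top view: mid-sized at (447,266), raised on a rest; large at (408,362), flat on the bench; small at (497,325). I choose (447,266), with its notch at the left end. I'll check it in a close crop alongside the holder.

```bash
python3 - <<'E'
from h import *
d=load('t0'); im=d['color'][:,:,::-1]
a=cv2.resize(im[205:280,180:335],None,fx=5,fy=5,interpolation=cv2.INTER_CUBIC)
b=cv2.resize(im[235:295,395:490],None,fx=5,fy=5,interpolation=cv2.INTER_CUBIC)
b=cv2.copyMakeBorder(b,0,0,0,a.shape[1]-b.shape[1],cv2.BORDER_CONSTANT)
c=cv2.vconcat([a,b])[:600]; cv2.imwrite('pics/c0.png',cv2.convertScaleAbs(c,alpha=1.3)); print(c.shape)
g=cv2.cvtColor(im,cv2.COLOR_BGR2GRAY)
for (x0,y0,x1,y1,z,t) in [(395,235,495,300,35,120),(180,200,340,280,12,150)]:
    r=g[y0:y1,x0:x1]; print(np.percentile(r,[5,25,50,75,95]))
    m=(r>t).astype(np.uint8)
    cs,_=cv2.findContours(m,0,1); k=max(cs,key=cv2.contourArea)
    bx=cv2.boxPoints(cv2.minAreaRect(k))+[x0,y0]
    P=np.array([onz(d,p,z) for p in bx]); print(bx.round(1).tolist(),P.round(1).tolist(),P.mean(0), [np.linalg.norm(P[i]-P[i-1]) for i in range(4)])
E
```

```text
(600, 775, 3)
[ 73.  85.  88. 109. 117.]
[[452.0, 277.0], [452.0, 277.0], [452.0, 277.0], [452.0, 277.0]] [[475.0, -273.0, 35.0], [475.0, -273.0, 35.0], [475.0, -273.0, 35.0], [475.0, -273.0, 35.0]] [ 475.00436928 -273.00969278   35.        ] [np.float64(0.0), np.float64(0.0), np.float64(0.0), np.float64(0.0)]
[ 46.  85.  90. 147. 151.]
[[269.2, 231.2], [310.7, 228.7], [311.5, 241.8], [270.0, 244.3]] [[562.9, 55.4, 12.0], [567.4, -21.2, 12.0], [542.9, -22.7, 12.0], [538.4, 53.6, 12.0]] [552.88556255  16.29978825  12.        ] [np.float64(24.54456539748015), np.float64(76.70373105699242), np.float64(24.541433342032125), np.float64(76.42311328675811)]
```

View pics/c0.png

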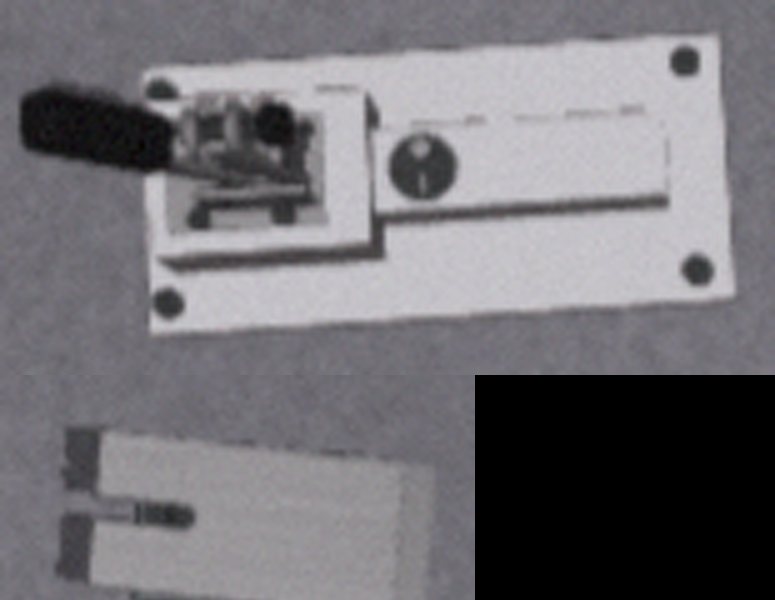

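The crop confirms the mid-sized blade on its rest with the notch at the left end, around (424,262). The bush is at about (264,238), with a pin-like bright dot near its upper edge. Next I move the wrist camera over the blade.

>>> play_rows(
  angular=[
    [0, 0, -1.18],
    [0, 0, -1.18],
    [0, 0, -1.18],
    [0, 0, -1.18],
    [0, 0, -1.18],
    [0, 0, -1.18],
    [0, 0, -1.18],
    [0, 0, -1.18],
  ],
  xyz=[
    [33, -74, 0.5],
    [33, -74, 0.5],
    [33, -74, 0.5],
    [33, -74, 0.5],
    [33, -74, 0.5],
    [33, -74, 0.5],
    [33, -74, 0.5],
    [33, -74, 0.5],
  ],
  gripper=[1, 1, 1, 1, 1, 1, 1, 1],
)

```text
time_s: 0.82
tcp_pos: [292.4, 194.9, 197.2]
eef_rot: [[-0.259, 0.966, 0.0], [0.966, 0.259, 0.0], [0.0, 0.0, -1.0]]
ft_force: [1.6, 0.2, -0.2]
opening: 85.6
```

>>> play_rows(
  angular=[
    [0, 0, -0.17],
    [0, 0, -0.17],
    [0, 0, -0.17],
    [0, 0, -0.17],
    [0, 0, -0.17],
    [0, 0, -0.17],
    [0, 0, -0.17],
    [0, 0, -0.17],
  ],
  xyz=[
    [19.8, -43.5, 0],
    [19.8, -43.5, 0],
    [19.8, -43.5, 0],
    [19.8, -43.5, 0],
    [19.8, -43.5, 0],
    [19.8, -43.5, 0],
    [19.8, -43.5, 0],
    [19.8, -43.5, 0],
  ],
  gripper=[1, 1, 1, 1, 1, 1, 1, 1],
)

```text
time_s: 1.48
tcp_pos: [430.7, -108.9, 197.0]
eef_rot: [[-0.097, 0.995, 0.0], [0.995, 0.097, 0.0], [0.0, 0.0, -1.0]]
ft_force: [1.0, 1.0, 0.4]
opening: 85.3
```

>>> play_rows(
  angular=[
    [0, 0, 0],
    [0, 0, 0],
    [0, 0, 0],
    [0, 0, 0],
    [0, 0, 0],
    [0, 0, 0],
  ],
  xyz=[
    [6.3, -13.9, 0],
    [6.3, -13.9, 0],
    [6.3, -13.9, 0],
    [6.3, -13.9, 0],
    [6.3, -13.9, 0],
    [6.3, -13.9, 0],
  ],
  gripper=[1, 1, 1, 1, 1, 1],
)

```text
time_s: 1.98
tcp_pos: [493.2, -246.5, 196.2]
eef_rot: [[-0.096, 0.995, -0.001], [0.995, 0.096, 0.001], [0.001, -0.001, -1.0]]
ft_force: [0.2, -0.4, 0.1]
opening: 85.4
```

```bash
python3 - <<'E'
from h import *
d=snap('wrist','w1'); s=monitor.state(); print(s['tcp_pos'],s['eef_rot'].round(3).tolist(),d['mtx'].tolist())
E
```

```text
[ 493.12730899 -245.42736779  196.61253941] [[-0.097, 0.995, -0.001], [0.995, 0.097, 0.001], [0.001, -0.001, -1.0]] [[411.6562141143318, 0.0, 324.17151240894594], [0.0, 411.6562141143318, 239.30453452708744], [0.0, 0.0, 1.0]]
```

View pics/w1.png

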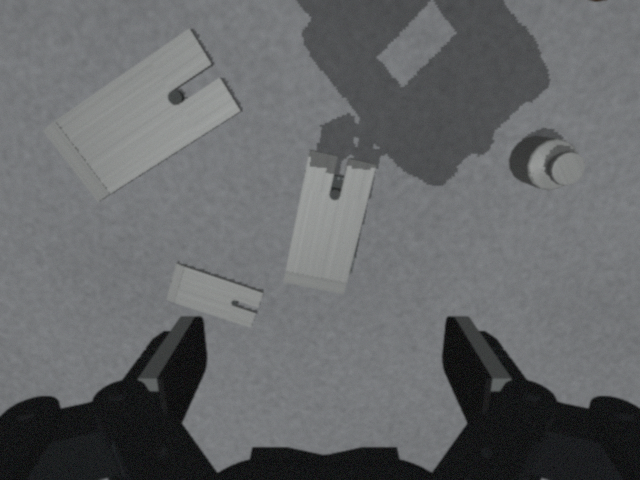

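Wrist view: the blade has its notched end at about (310,153) to (378,163), with the notch bottom near (335,197) and the bevel end at about (285,282) to (346,292). The gripper's shadow falls on the notched end. Measuring the edges:

```bash
cat > meas.py <<'E'
from h import *
def edge(d,p,q,z,n=25,half=9,s0=.12,s1=.88):
    """subpixel edge (max gradient) along segment p-q; returns line point,dir in world on plane z, inlier-fit"""
    g=cv2.GaussianBlur(cv2.cvtColor(d['color'],cv2.COLOR_RGB2GRAY),(0,0),1).astype(np.float32)
    p,q=np.float32(p),np.float32(q); t=(q-p)/np.linalg.norm(q-p); nn=np.array([-t[1],t[0]])
    o=np.arange(-half,half+.01,.25); pts=[]
    for s in np.linspace(s0,s1,n):
        c=p+(q-p)*s; xy=(c+o[:,None]*nn).astype(np.float32)
        v=cv2.remap(g,xy[:,0],xy[:,1],cv2.INTER_LINEAR).ravel()
        k=np.argmax(abs(np.gradient(v))); pts.append(onz(d,xy[k],z)[:2])
    P=np.float32(pts)
    vx,vy,x,y=cv2.fitLine(P,cv2.DIST_HUBER,0,.5,.01).ravel()
    r=abs((P-[x,y])@[-vy,vx]); return np.array([x,y]),np.array([vx,vy]),np.median(r)
def meet(a,b):
    k=np.linalg.solve(np.c_[a[1],-b[1]],b[0]-a[0]); return a[0]+k[0]*a[1]
E
python3 - <<'E'
from meas import *
d=load('w1'); z=35
L=edge(d,(309,160),(286,280),z); R=edge(d,(377,165),(346,290),z); B=edge(d,(285,282),(346,292),z); F=edge(d,(310,153),(379,163),z)
for n,e in zip('LRBF',(L,R,B,F)): print(n,e[0].round(1),np.degrees(np.arctan2(e[1][1],e[1][0])).round(2),e[2].round(2))
c=[meet(L,F),meet(R,F),meet(R,B),meet(L,B)]; print(np.round(c,1),np.mean(c,0))
print([np.linalg.norm(c[i]-c[i-1]).round(1) for i in range(4)])
# top view
d=load('t0'); print('top', [onz(d,p,35)[:2].round(1) for p in [(415.2,246.4),(413,276.5),(482.2,253.2)]])
print('wrist notch bottom',onz(load('w1'),(334.5,199),35))
E
```

```text
L [ 470.1 -262.3] 83.36 0.14
R [ 526.2 -259.3] 83.62 0.22
B [ 496.9 -324.3] -6.51 0.21
F [ 505.4 -208.4] -17.46 1.07
[[ 477.4 -199.6]
 [ 530.9 -216.4]
 [ 518.6 -326.8]
 [ 463.3 -320.5]] [ 497.5564  -265.82892]
[np.float32(121.7), np.float32(56.2), np.float32(111.1), np.float32(55.7)]
top [array([ 530.2, -209.2]), array([ 476. , -203.8]), array([ 517.6, -328.5])]
wrist notch bottom [ 501.55551879 -240.70352849   35.        ]
```

>>> play_rows(
  angular=[
    [0, 0, -0.211],
    [0, 0, -0.211],
    [0, 0, -0.211],
    [0, 0, -0.211],
    [0, 0, -0.211],
    [0, 0, -0.211],
    [0, 0, -0.211],
    [0, 0, -0.211],
  ],
  xyz=[
    [0.25, -3.2, -3],
    [0.25, -3.2, -7],
    [0.25, -3.2, -11],
    [0.25, -3.2, -13.6],
    [0.25, -3.2, -13.6],
    [0.25, -3.2, -13.6],
    [0.25, -3.2, -13.6],
    [0.25, -3.2, -13.6],
  ],
  gripper=[1, 1, 1, 1, 1, 1, 1, 1],
)

```text
time_s: 2.7
tcp_pos: [497.0, -278.2, 63.7]
eef_rot: [[0.112, 0.994, 0.003], [0.994, -0.112, -0.003], [-0.002, 0.003, -1.0]]
ft_force: [-0.7, -0.8, 0.4]
opening: 85.3
```

```bash
python3 - <<'E'
from meas import *
d=snap('wrist','w2'); s=monitor.state(); print(s['tcp_pos'],s['eef_rot'].round(3).tolist(),s['ft_force'])
for p in [(469.8,-265),(525.5,-265),(497,-265.5),(463.3,-320.5),(518.6,-326.8)]: print(p,proj(d,[*p,35]))
E
```

```text
[ 496.84470934 -278.12909658   63.4070197 ] [[0.112, 0.994, 0.003], [0.994, -0.112, -0.002], [-0.002, 0.003, -1.0]] [ 0.89940594 -0.25115252 -0.40139339]
(469.8, -265) [269.74369317 243.65344834]
(525.5, -265) [374.37802741 232.26131171]
(497, -265.5) [320.73343671 239.00595007]
(463.3, -320.5) [273.42368901 335.85730975]
(518.6, -326.8) [370.42982073 335.72810367]
```

View pics/w2.png

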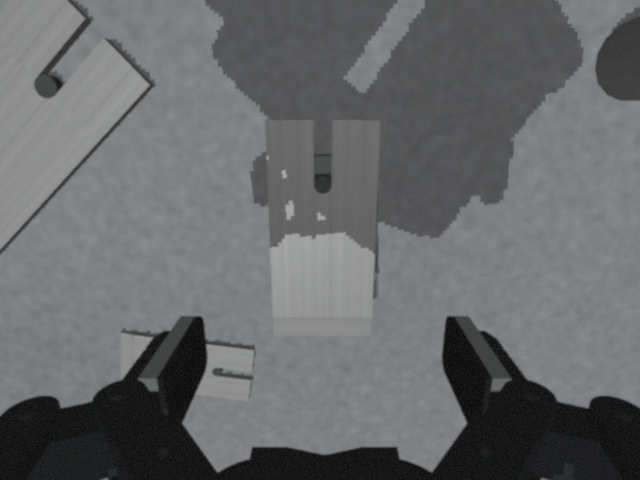

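Close view: the blade is square to the tool. Its notched end runs from (266,121) to (380,121), the bevel end is at row 335, and the midline is near column 323.

```bash
python3 - <<'E'
from meas import *
d=load('w2'); z=35
L=edge(d,(266,121),(274,333),z); R=edge(d,(380,121),(372,333),z); B=edge(d,(274,335),(372,335),z); F=edge(d,(266,121),(380,121),z)
for n,e in zip('LRBF',(L,R,B,F)): print(n,e[0].round(1),np.degrees(np.arctan2(e[1][1],e[1][0])).round(2),e[2].round(2))
c=np.array([meet(L,F),meet(R,F),meet(R,B),meet(L,B)]); print(c.round(1),c.mean(0),c[:2].mean(0))
print([np.linalg.norm(c[i]-c[i-1]).round(1) for i in range(4)])
print('small',[onz(d,p,5)[:2].round() for p in [(255,347),(249,400)]])
E
```

```text
L [ 470.3 -261.1] 83.35 0.11
R [ 525.  -274.9] 83.51 0.15
B [ 493.  -323.2] -5.74 0.25
F [ 507.5 -205.4] -6.36 0.07
[[ 477.2 -202. ]
 [ 532.6 -208.2]
 [ 519.2 -325.8]
 [ 463.4 -320.2]] [ 498.07886 -264.0491 ] [ 504.87152 -205.0697 ]
[np.float32(119.0), np.float32(55.8), np.float32(118.4), np.float32(56.1)]
small [array([ 444., -345.]), array([ 433., -387.])]
```

>>> play_rows(
  angular=[
    [0, 0, 0],
    [0, 0, 0],
    [0, 0, 0],
    [0, 0, 0],
    [0, 0, 0],
    [0, 0, 0],
  ],
  xyz=[
    [0, 0, -1.5],
    [0, 0, -3],
    [0, 0, -4.5],
    [0, 0, -5.2],
    [0, 0, -5.2],
    [0, 0, -5.2],
  ],
  gripper=[1, 1, 1, 1, 1, 1],
)

```text
time_s: 3.25
tcp_pos: [496.3, -278.0, 10.1]
eef_rot: [[0.113, 0.994, 0.001], [0.994, -0.113, -0.001], [-0.001, 0.001, -1.0]]
ft_force: [0.4, 0.8, 0.7]
opening: 85.6
```

>>> play_rows(
  angular=[
    [0, 0, 0],
    [0, 0, 0],
    [0, 0, 0],
    [0, 0, 0],
    [0, 0, 0],
    [0, 0, 0],
    [0, 0, 0],
    [0, 0, 0],
  ],
  xyz=[
    [0, 0, 0],
    [0, 0, 0],
    [0, 0, 0],
    [0, 0, 0],
    [0, 0, 0],
    [0, 0, 0],
    [0, 0, 0],
    [0, 0, 0],
  ],
  gripper=[-1, -1, -1, -1, -1, -1, -1, -1],
  force=45,
)

```text
time_s: 3.92
tcp_pos: [495.9, -277.7, 9.2]
eef_rot: [[0.113, 0.994, -0.0], [0.994, -0.113, -0.0], [-0.0, -0.0, -1.0]]
ft_force: [-1.0, 0.4, 0.3]
opening: 0.2
```

>>> play_rows(
  angular=[
    [0, 0, 0],
    [0, 0, 0],
    [0, 0, 0],
    [0, 0, 0],
    [0, 0, 0],
    [0, 0, 0],
    [0, 0, 0],
    [0, 0, 0],
  ],
  xyz=[
    [0, 0, 0],
    [0, 0, 0],
    [0, 0, 0],
    [0, 0, 1],
    [0, 0, 4],
    [0, 0, 8],
    [0, 0, 12],
    [0, 0, 12],
  ],
  gripper=[-1, -1, -1, -1, -1, -1, -1, -1],
)

```text
time_s: 4.58
tcp_pos: [498.7, -279.9, 137.8]
eef_rot: [[0.113, 0.994, 0.01], [0.994, -0.113, -0.009], [-0.008, 0.011, -1.0]]
ft_force: [1.4, -1.1, 0.6]
opening: 0.1
```

```bash
python3 - <<'E'
from h import *
d=snap('side','s1'); cv2.imwrite('pics/c1.png',cv2.resize(d['color'][200:480,240:560,::-1],None,fx=2,fy=2)); print(monitor.state()['ft_force'])
snap('wrist','w3')
E
```

```text
[ 0.43283291 -0.01570526 -0.76859417]
```

View pics/c1.png

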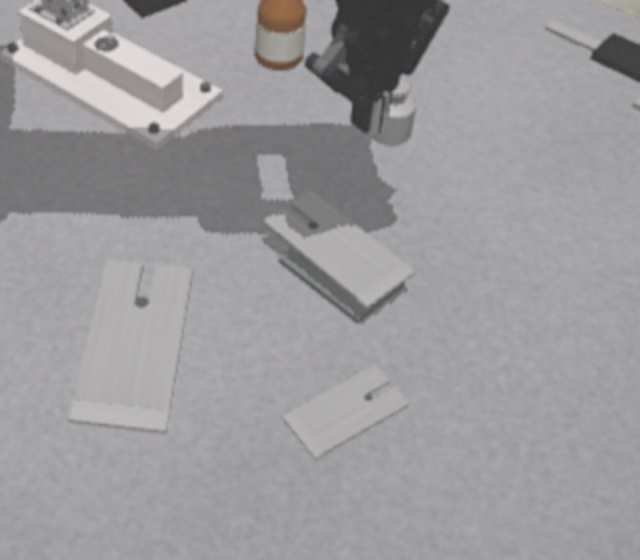

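```bash
python3 - <<'E'
from h import *
d=load('s1'); s=monitor.state(); t=s['tcp_pos'];R=s['eef_rot']; print(t,s['opening'],s['time_s'])
f=lambda p:(2*(proj(d,p)-[240,200])).round()
print('tcp',f(t),'grasp',f(t-19*R[:,2]),'blade corners',[f([*p,35]) for p in [(477.2,-202),(532.6,-208.2),(519.2,-325.8),(463.4,-320.2)]], 'mid',f([498,-265,35]))
w=load('w3'); print('wrist tcp',proj(w,t))
E
```

```text
[ 496.50007719 -278.14129665  131.20292886] 0.002958451149612163 4.6833
tcp [359. 168.] grasp [362. 150.] blade corners [array([263., 218.]), array([309., 188.]), array([412., 267.]), array([366., 302.])] mid [337. 243.]
wrist tcp [321.0698879  279.36710576]
```

View pics/w3.png

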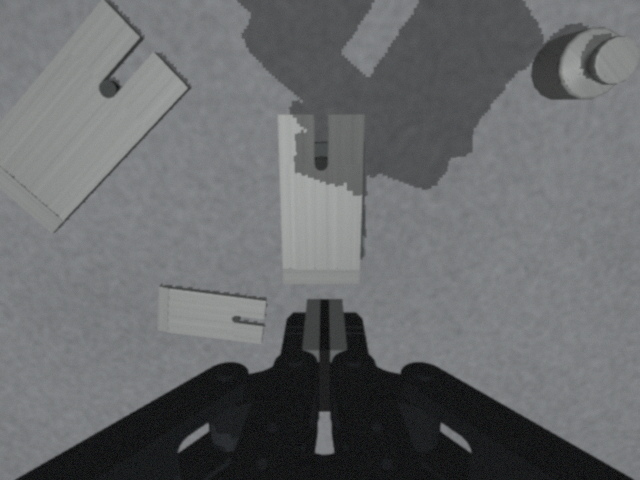

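```bash
python3 - <<'E'
from h import *
a=snap('side','s2'); b=snap('wrist','w4'); s=monitor.state(); print(s['tcp_pos'],s['joint_pos'].round(2))
# dark tip in side crop
im=a['color'][215:290,380:470,::-1]; cv2.imwrite('pics/c2a.png',cv2.convertScaleAbs(cv2.resize(im,None,fx=6,fy=6,interpolation=cv2.INTER_CUBIC),alpha=2))
t=s['tcp_pos']; print(proj(a,t),(proj(a,t)-[380,215])*6)
for pz in (0,20,40): 
  print(pz,proj(a,t+[0,0,pz]),proj(b,t+[0,0,pz]))
E
```

```text
[ 495.48690528 -277.33890289  128.51017408] [-41.06  26.6   83.57   0.    69.91 -34.58]
[418.75859956 285.34625154] [232.55159737 422.07750927]
0 [418.75859956 285.34625154] [322.82799837 282.02501321]
20 [419.9881238  275.93537955] [322.68853867 301.15313377]
40 [421.25354987 266.24971225] [322.51539151 324.90178638]
```

View pics/c2a.png

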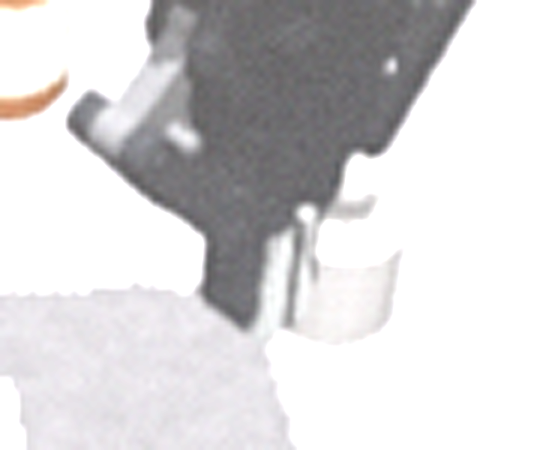

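The fingertips appear about 30 to 40 mm higher than the reported TCP. In the side crop the tip is at about (424,270), while the reported TCP projects to row 285. That explains why the fingers closed on air above the blade. I'll calibrate by gently touching bare bench beyond the bevel end.

>>> play_rows(
  angular=[
    [0, 0, 0],
    [0, 0, 0],
    [0, 0, 0],
    [0, 0, 0],
    [0, 0, 0],
    [0, 0, 0],
    [0, 0, 0],
    [0, 0, 0],
  ],
  xyz=[
    [0.5, -4, 0],
    [1, -8, 0],
    [1, -10, -3],
    [1, -10, -6],
    [1, -10, -9],
    [1, -10, -12],
    [1, -10, -13],
    [1, -10, -13],
  ],
  gripper=[-1, -1, -1, -1, -1, -1, -1, -1],
)

```text
time_s: 5.45
tcp_pos: [504.4, -376.1, -4.3]
eef_rot: [[0.113, 0.994, -0.005], [0.994, -0.113, 0.005], [0.004, -0.005, -1.0]]
ft_force: [0.3, -1.2, 0.4]
opening: 0.2
```

>>> play_rows(
  angular=[
    [0, 0, 0],
    [0, 0, 0],
    [0, 0, 0],
    [0, 0, 0],
  ],
  xyz=[
    [0, 0, -0.3],
    [0, 0, -0.6],
    [0, 0, -0.9],
    [0, 0, -0.9],
  ],
  gripper=[-1, -1, -1, -1],
)

```text
time_s: 5.78
tcp_pos: [506.1, -377.8, -9.3]
eef_rot: [[0.113, 0.994, 0.001], [0.994, -0.113, -0.001], [-0.001, 0.001, -1.0]]
ft_force: [-0.2, -0.7, 0.1]
opening: -0.0
```

>>> play_rows(
  angular=[
    [0, 0, 0],
    [0, 0, 0],
    [0, 0, 0],
    [0, 0, 0],
    [0, 0, 0],
  ],
  xyz=[
    [0, 0, -0.4],
    [0, 0, -0.8],
    [0, 0, -1.2],
    [0, 0, -1.5],
    [0, 0, -1.5],
  ],
  gripper=[-1, -1, -1, -1, -1],
)

```text
time_s: 6.2
tcp_pos: [505.6, -377.4, -25.7]
eef_rot: [[0.113, 0.994, -0.001], [0.994, -0.113, 0.001], [0.001, -0.001, -1.0]]
ft_force: [-0.3, 0.6, 0.2]
opening: 0.2
```

>>> play_rows(
  angular=[
    [0, 0, 0],
    [0, 0, 0],
    [0, 0, 0],
  ],
  xyz=[
    [0, 0, -0.15],
    [0, 0, -0.3],
    [0, 0, -0.3],
  ],
  gripper=[-1, -1, -1],
)

```text
time_s: 6.45
tcp_pos: [505.9, -377.6, -28.1]
eef_rot: [[0.113, 0.994, -0.0], [0.994, -0.113, 0.0], [0.0, -0.0, -1.0]]
ft_force: [1.0, 0.0, -0.1]
opening: 0.0
```

>>> play_rows(
  angular=[
    [0, 0, 0],
    [0, 0, 0],
    [0, 0, 0],
  ],
  xyz=[
    [0, 0, -0.15],
    [0, 0, -0.3],
    [0, 0, -0.3],
  ],
  gripper=[-1, -1, -1],
)

```text
time_s: 6.7
tcp_pos: [505.8, -377.6, -31.2]
eef_rot: [[0.113, 0.994, -0.0], [0.994, -0.113, 0.0], [0.0, -0.0, -1.0]]
ft_force: [-0.6, 0.5, 0.6]
opening: 0.1
```

>>> play_rows(
  angular=[
    [0, 0, 0],
    [0, 0, 0],
    [0, 0, 0],
  ],
  xyz=[
    [0, 0, -0.1],
    [0, 0, -0.2],
    [0, 0, -0.2],
  ],
  gripper=[-1, -1, -1],
)

```text
time_s: 6.95
tcp_pos: [505.8, -377.6, -33.1]
eef_rot: [[0.113, 0.994, -0.0], [0.994, -0.113, 0.0], [0.0, -0.0, -1.0]]
ft_force: [-0.7, 0.4, 0.3]
opening: -0.1
```

>>> play_rows(
  angular=[
    [0, 0, 0],
    [0, 0, 0],
    [0, 0, 0],
  ],
  xyz=[
    [0, 0, -0.1],
    [0, 0, -0.2],
    [0, 0, -0.2],
  ],
  gripper=[-1, -1, -1],
)

```text
time_s: 7.2
tcp_pos: [505.8, -377.6, -35.0]
eef_rot: [[0.113, 0.994, -0.0], [0.994, -0.113, 0.0], [0.0, -0.0, -1.0]]
ft_force: [-1.3, 0.2, -0.2]
opening: -0.3
```

>>> play_rows(
  angular=[
    [0, 0, 0],
    [0, 0, 0],
    [0, 0, 0],
  ],
  xyz=[
    [0, 0, -0.1],
    [0, 0, -0.2],
    [0, 0, -0.2],
  ],
  gripper=[-1, -1, -1],
)

```text
time_s: 7.45
tcp_pos: [506.0, -377.8, -36.1]
eef_rot: [[0.113, 0.994, 0.0], [0.994, -0.113, -0.0], [-0.0, 0.0, -1.0]]
ft_force: [-2.4, 1.6, 6.7]
opening: 0.1
```

Contact was at reported z = -36, so true tip height is reported z plus 36 mm. I'll redo the grasp with that offset.

>>> play_rows(
  angular=[
    [0, 0, 0],
    [0, 0, 0],
    [0, 0, 0],
    [0, 0, 0],
    [0, 0, 0],
    [0, 0, 0],
    [0, 0, 0],
    [0, 0, 0],
  ],
  xyz=[
    [0, 0, 4],
    [0, 0, 8],
    [0, 2, 10],
    [-0.4, 5, 10],
    [-0.95, 9, 10],
    [-0.95, 9.95, 10],
    [-0.95, 9.95, 10],
    [-0.95, 9.95, 10],
  ],
  gripper=[1, 1, 1, 1, 1, 1, 1, 1],
)

```text
time_s: 8.12
tcp_pos: [496.7, -278.5, 63.5]
eef_rot: [[0.112, 0.994, 0.001], [0.994, -0.112, -0.001], [-0.001, 0.001, -1.0]]
ft_force: [-0.6, -0.8, -0.8]
opening: 85.4
```

>>> play_rows(
  angular=[
    [0, 0, 0],
    [0, 0, 0],
    [0, 0, 0],
    [0, 0, 0],
    [0, 0, 0],
    [0, 0, 0],
    [0, 0, 0],
  ],
  xyz=[
    [0, 0, -1],
    [0, 0, -3],
    [0, 0, -5],
    [0, 0, -7],
    [0, 0, -8],
    [0, 0, -9],
    [0, 0, -9],
  ],
  gripper=[1, 1, 1, 1, 1, 1, 1],
)

```text
time_s: 8.7
tcp_pos: [495.6, -278.2, -28.8]
eef_rot: [[0.114, 0.994, -0.002], [0.994, -0.114, 0.002], [0.002, -0.002, -1.0]]
ft_force: [0.1, -0.5, -0.3]
opening: 85.5
```

>>> play_rows(
  angular=[
    [0, 0, 0],
    [0, 0, 0],
    [0, 0, 0],
    [0, 0, 0],
    [0, 0, 0],
    [0, 0, 0],
    [0, 0, 0],
    [0, 0, 0],
  ],
  xyz=[
    [0, 0, 0],
    [0, 0, 0],
    [0, 0, 0],
    [0, 0, 0],
    [0, 0, 0],
    [0, 0, 0],
    [0, 0, 0],
    [0, 0, 0],
  ],
  gripper=[-1, -1, -1, -1, -1, -1, -1, -1],
  force=45,
)

```text
time_s: 9.37
tcp_pos: [497.0, -278.7, -25.6]
eef_rot: [[0.113, 0.994, 0.002], [0.994, -0.113, -0.002], [-0.001, 0.002, -1.0]]
ft_force: [-1.1, 1.1, 6.1]
opening: 54.7
```

>>> play_rows(
  angular=[
    [0, 0, 0],
    [0, 0, 0],
    [0, 0, 0],
    [0, 0, 0],
    [0, 0, 0],
    [0, 0, 0],
    [0, 0, 0],
    [0, 0, 0],
  ],
  xyz=[
    [0, 0, 0.5],
    [0, 0, 1.5],
    [0, 0, 4],
    [0, 0, 7],
    [0, 0, 10],
    [0, 0, 12],
    [0, 0, 12],
    [0, 0, 12],
  ],
  gripper=[-1, -1, -1, -1, -1, -1, -1, -1],
)

```text
time_s: 10.03
tcp_pos: [496.7, -278.3, 94.2]
eef_rot: [[0.113, 0.994, 0.002], [0.994, -0.113, -0.001], [-0.001, 0.002, -1.0]]
ft_force: [-0.6, -0.2, -2.6]
opening: 54.7
```

```bash
python3 - <<'E'
from meas import *
d=snap('wrist','w5'); s=monitor.state(); print(s['tcp_pos'],s['eef_rot'].round(4).tolist(),s['ft_force'],s['ft_torque'],s['opening'])
E
```

```text
[ 496.05950451 -277.83743959   92.7684518 ] [[0.1127, 0.9936, -0.0006], [0.9936, -0.1127, 0.0005], [0.0004, -0.0006, -1.0]] [-0.36903047 -0.69717817 -2.33539379] [ 0.0065134  -0.0169504  -0.02692245] 55.0347903025512
```

View pics/w5.png

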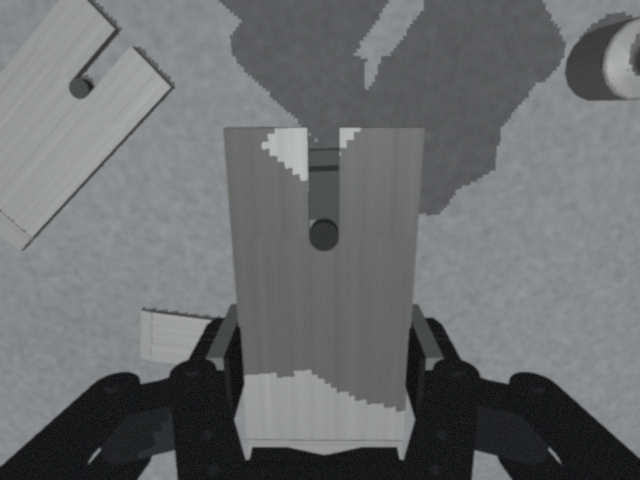

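The blade is held flat and square. Its end is at row 128, columns 224 to 425, the notch bottom is near (324,235), and the measured weight is about 2.3 N. Next: where the blade sits in the hand, and a rough holder position from the top view.

```bash
python3 - <<'E'
from meas import *
from scipy.optimize import brentq
d=load('w5'); s=monitor.state(); t=s['tcp_pos']; R=s['eef_rot']
def m(z):
    L=edge(d,(224,130),(237,300),z); Rr=edge(d,(425,130),(414,300),z); F=edge(d,(224,128),(425,128),z,s0=.03,s1=.4)
    a,b=meet(L,F),meet(Rr,F); return a,b,L,Rr,F
f=lambda z: np.linalg.norm(m(z)[0]-m(z)[1])-56
z=brentq(f,100,200); a,b,L,Rr,F=m(z); print('blade top z',z,'reported tcp z',t[2])
for e in (L,Rr,F): print(np.degrees(np.arctan2(e[1][1],e[1][0])),e[2])
e=(a+b)/2; print('end',e,'in tool',R.T@(np.array([*e,z])-t))
n0,n1=onz(d,(308,150),z),onz(d,(340,150),z); print('notch', n0,n1, R.T@((n0+n1)/2-t))
d=load('t0'); o=[180,205]
for n,p,z in [('bush',(422,167),45),('stopcorner',(372,127),45),('stopcorner2',(375,212),45),('bedend1',(664,115),45),('bedend2',(667,196),45),('base1',(145,72),12),('base2',(720,35),12),('base3',(735,296),12),('base4',(150,335),12),('pindot',(421,148),51)]:
    print(n,onz(d,np.array(p)/5+o,z).round(1))
E
```

```text
blade top z 154.2939938566518 reported tcp z 92.76845180141142
83.687294 0.08806624
83.702644 0.076440096
-7.679474 0.07009196
end [ 505.07608 -204.66486] in tool [ 73.74964839   0.67172752 -61.49354523]
notch [ 500.03256685 -210.13768466  154.29399386] [ 509.00430919 -211.16146855  154.29399386] [ 67.74021202   0.79219867 -61.49626745]
bush [543.8  60.8  45. ]
stopcorner [558.4  79.   45. ]
stopcorner2 [527.5  77.4  45. ]
bedend1 [562.4 -25.6  45. ]
bedend2 [533.1 -26.7  45. ]
base1 [585.4 167.3  12. ]
base2 [598.8 -45.7  12. ]
base3 [501.3 -51.   12. ]
base4 [487.5 162.6  12. ]
pindot [549.6  60.7  51. ]
```

>>> play_rows(
  angular=[
    [0, 0, 0.175],
    [0, 0, 0.175],
    [0, 0, 0.175],
    [0, 0, 0.175],
    [0, 0, 0.175],
    [0, 0, 0.175],
    [0, 0, 0.175],
    [0, 0, 0.175],
  ],
  xyz=[
    [0.5, 2, 4],
    [1.4, 6, 6.7],
    [2.4, 10, 6.7],
    [3.3, 14, 6.7],
    [4.3, 18, 6.7],
    [5.2, 22, 6.7],
    [5.4, 22.8, 6.7],
    [5.4, 22.8, 6.7],
  ],
  gripper=[-1, -1, -1, -1, -1, -1, -1, -1],
)

```text
time_s: 10.75
tcp_pos: [550.1, -46.5, 158.5]
eef_rot: [[-0.066, 0.998, -0.003], [0.998, 0.066, 0.002], [0.002, -0.003, -1.0]]
ft_force: [-0.4, -0.6, -2.1]
opening: 54.8
```

>>> play_rows(
  angular=[
    [0, 0, 0],
    [0, 0, 0],
    [0, 0, 0],
  ],
  xyz=[
    [0, 0, 0],
    [0, 0, 0],
    [0, 0, 0],
  ],
  gripper=[-1, -1, -1],
)

```text
time_s: 11.0
tcp_pos: [550.0, -51.4, 159.5]
eef_rot: [[-0.06, 0.998, -0.001], [0.998, 0.06, 0.0], [0.0, -0.001, -1.0]]
ft_force: [0.1, -0.5, -2.0]
opening: 54.7
```

```bash
python3 - <<'E'
from meas import *
d=snap('wrist','w6'); s=monitor.state(); print(s['tcp_pos'],s['eef_rot'].round(4).tolist(),s['ft_force'])
cv2.imwrite('pics/c6.png',cv2.convertScaleAbs(cv2.resize(d['color'][0:180,190:450,::-1],None,fx=3,fy=3,interpolation=cv2.INTER_CUBIC),alpha=1.2))
for p in [(543.2,60.8,45),(542,78,45),(550,-26,45)]: print(p,proj(d,p),(proj(d,p)-[190,0])*3)
E
```

```text
[550.10293201 -51.40115595 159.72144041] [[-0.0602, 0.9982, -0.0008], [0.9982, 0.0602, 0.0001], [0.0001, -0.0008, -1.0]] [-0.66662652  0.32141029 -0.63606365]
(543.2, 60.8, 45) [323.66009484  52.66062469] [400.98028453 157.98187407]
(542, 78, 45) [323.38307016  23.22272602] [400.14921049  69.66817805]
(550, -26, 45) [325.93962736 184.9996276 ] [407.81888207 554.99888279]
```

View pics/c6.png

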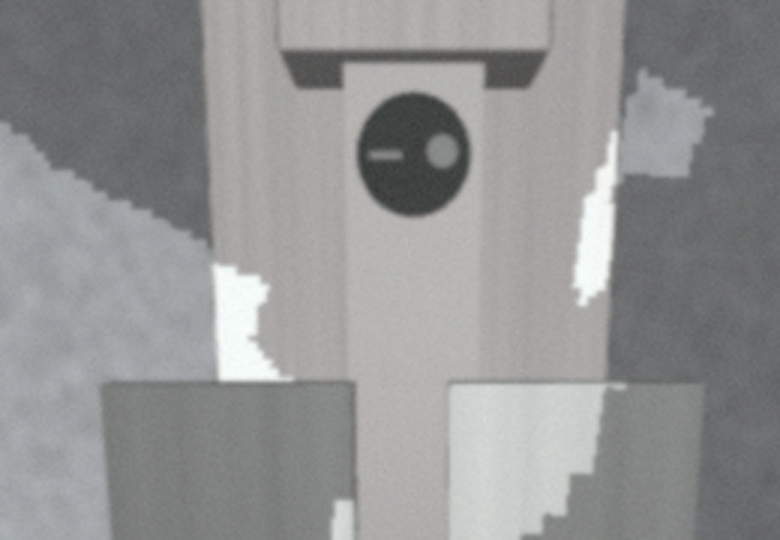

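Holder view: bush centre at crop (414,154). The pin is the bright dot at crop (442,152), on the image's right, which is world +x and holder -y by about 6 mm. The bed's edges are at crop columns 343 and 484, and the stop foot is near row 62.

```bash
python3 - <<'E'
from meas import *
d=load('w6'); s=monitor.state(); t=s['tcp_pos']; R=s['eef_rot']
c=lambda p:(p[0]/3+190,p[1]/3)
ang=lambda e:np.degrees(np.arctan2(e[1][1],e[1][0])).round(2)
L=edge(d,c((343,70)),c((347,370)),45,half=4); Rr=edge(d,c((485,90)),c((481,370)),45,half=4); S=edge(d,c((345,62)),c((482,62)),45,half=2.5); S57=edge(d,c((282,49)),c((548,49)),57,half=2.5)
for n,e in zip(('bedL','bedR','stopfoot','stoptop'),(L,Rr,S,S57)): print(n,e[0].round(2),ang(e),e[2].round(2))
a,b=meet(L,S),meet(Rr,S); print('bed width',np.linalg.norm(a-b),'stop pt',(a+b)/2, 'stoptop at', S57[0])
W1=edge(d,c((204,20)),c((213,230)),12,half=4); W2=edge(d,c((625,20)),c((610,370)),12,half=4); print('base',ang(W1),ang(W2),W1,W2)
g=cv2.cvtColor(d['color'],cv2.COLOR_RGB2GRAY)
r=g[25:80,300:355]; bs=[k for k in cv2.findContours((r<90).astype(np.uint8),0,1)[0]]; k=max(bs,key=cv2.contourArea); e=cv2.fitEllipse(k); cb=np.array(e[0])+[300,25]; print('bush',cb,onz(d,cb,45),e[1])
r=g[40:62,328:347]; print(np.percentile(r,[10,50,90])); ks=cv2.findContours((r>95).astype(np.uint8),0,1)[0]
for k in ks:
  if cv2.contourArea(k)>20: m=cv2.moments(k); cp=np.array([m['m10']/m['m00']+328,m['m01']/m['m00']+40]); print('pin',cp,cv2.contourArea(k),onz(d,cp,52.5))
print('pin by eye',onz(d,c((442,152)),52.5))
z=t[2]+61.5
BL=edge(d,c((101,384)),(237,300),z); BR=edge(d,c((704,384)),(414,300),z); F=edge(d,c((101,382)),c((704,382)),z,s0=.03,s1=.4,half=4)
a,b=meet(BL,F),meet(BR,F); print('blade',ang(BL),ang(BR),ang(F),np.linalg.norm(a-b),'end',(a+b)/2,'tool',R.T@(np.array([*(a+b)/2,z])-t))
NL=edge(d,c((356,390)),(309,205),z,half=4); NR=edge(d,c((448,390)),(339.5,205),z,half=4); print('notch',ang(NL),ang(NR),meet(NL,F),meet(NR,F),(meet(NL,F)+meet(NR,F))/2)
E
```

```text
bedL [532.37  45.78] -89.0 0.56
bedR [561.19  47.91] -85.12 0.7
stopfoot [545.29  79.81] 3.41 0.0
stoptop [545.12  79.94] 3.41 0.0
bed width 26.656116 stop pt [545.0919   79.79462] stoptop at [545.1223    79.935394]
base -86.78 -86.92 (array([495.7394 ,  69.42264], dtype=float32), array([ 0.05608304, -0.9984261 ], dtype=float32), np.float32(0.19006118)) (array([595.25836,  54.84864], dtype=float32), array([ 0.05377114, -0.9985533 ], dtype=float32), np.float32(0.2322272))
bush [327.32579041  50.98934746] [545.52453784  61.93805914  45.        ] (36.11241149902344, 40.00754928588867)
[ 53.   59.  114.3]
pin [336.9453125   49.89583333] 64.0 [551.5855516   62.08202332  52.5       ]
pin by eye [551.86237055  61.65038335  52.5       ]
blade -86.31 -86.66 3.43 55.51976 end [545.9593    22.986462] tool [ 74.50990482   0.29125732 -61.49086661]
notch -87.19 -86.82 [541.7893    22.736666] [550.41547   23.253407] [546.1024    22.995037]
```

>>> play_rows(
  angular=[
    [0, 0, 0],
    [0, 0, 0],
    [0, 0, 0],
    [0, 0, 0],
    [0, 0, 0],
    [0, 0, 0],
    [0, 0, 0],
    [0, 0, 0],
  ],
  xyz=[
    [0.32, 1.2, -2],
    [0.64, 2.5, -5],
    [0.64, 2.5, -8],
    [0.64, 2.5, -11],
    [0.64, 2.5, -13],
    [0.64, 2.5, -14],
    [0.64, 2.5, -14.5],
    [0.64, 2.5, -14.5],
  ],
  gripper=[-1, -1, -1, -1, -1, -1, -1, -1],
)

```text
time_s: 11.72
tcp_pos: [556.8, -25.7, 15.0]
eef_rot: [[-0.061, 0.998, -0.001], [0.998, 0.061, 0.0], [0.0, -0.001, -1.0]]
ft_force: [-0.2, 0.6, -0.6]
opening: 54.9
```

>>> play_rows(
  angular=[
    [0, 0, 0],
    [0, 0, 0],
    [0, 0, 0],
    [0, 0, 0],
    [0, 0, 0],
  ],
  xyz=[
    [0, 0, -0.4],
    [0, 0, -0.8],
    [0, 0, -1.2],
    [0, 0, -1.5],
    [0, 0, -1.5],
  ],
  gripper=[-1, -1, -1, -1, -1],
)

```text
time_s: 12.13
tcp_pos: [556.6, -25.1, -0.3]
eef_rot: [[-0.062, 0.998, -0.001], [0.998, 0.062, 0.0], [0.0, -0.001, -1.0]]
ft_force: [-0.4, -1.7, -2.1]
opening: 54.7
```

```bash
python3 - <<'E'
from meas import *
d=snap('wrist','w7'); s=monitor.state(); t=s['tcp_pos']; print(t,s['eef_rot'].round(4).tolist(),s['ft_force'])
cv2.imwrite('pics/c7.png',cv2.convertScaleAbs(cv2.resize(d['color'][0:250,190:460,::-1],None,fx=2.4,fy=2.4,interpolation=cv2.INTER_CUBIC),alpha=1.5))
print(proj(d,(551.7,61.9,52.5)))
E
```

```text
[ 5.56734241e+02 -2.51611422e+01  2.20932200e-02] [[-0.062, 0.9981, -0.0003], [0.9981, 0.062, 0.0001], [0.0001, -0.0003, -1.0]] [-0.46755175  0.22733641 -1.61402781]
[324.32089555  78.74078402]
```

View pics/c7.png

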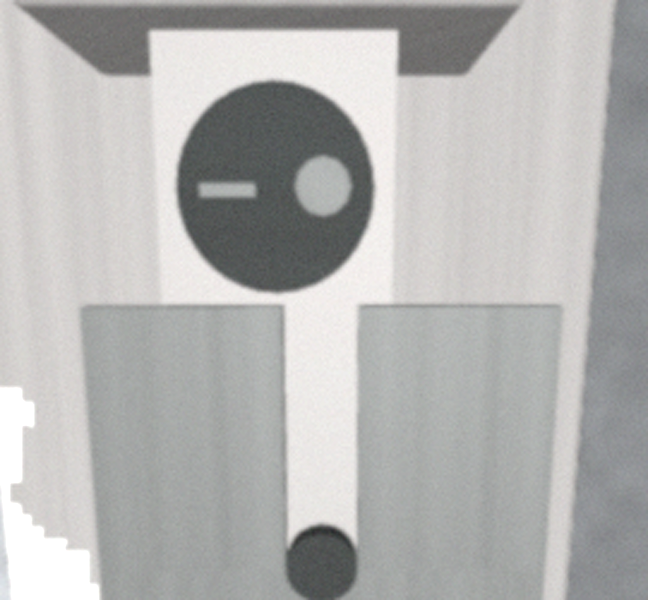

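The pin is at crop (323,186), straight ahead of the notch, whose mouth is at columns 285 to 358, row 305. Checking the numbers:

```bash
python3 - <<'E'
from meas import *
d=load('w7'); s=monitor.state(); t=s['tcp_pos']; R=s['eef_rot']
c=lambda p:(p[0]/2.4+190,p[1]/2.4)
ang=lambda e:np.degrees(np.arctan2(e[1][1],e[1][0])).round(2)
z=t[2]+61.5
F=edge(d,c((82,305)),c((560,305)),z,s0=.03,s1=.4,half=3); NL=edge(d,c((285,310)),c((288,530)),z,half=4); NR=edge(d,c((358,310)),c((357,530)),z,half=4)
BL=edge(d,c((81,310)),c((100,590)),z,half=4); BR=edge(d,c((562,310)),c((545,590)),z,half=4)
a,b=meet(NL,F),meet(NR,F); A,B=meet(BL,F),meet(BR,F)
print('angles F,NL,NR,BL,BR',*map(ang,(F,NL,NR,BL,BR)),'notch w',np.linalg.norm(a-b),'w',np.linalg.norm(A-B)); me=(a+b)/2; print('mouth',me,(A+B)/2)
W=edge(d,c((612,30)),c((566,590)),12,half=5); S=edge(d,c((152,30)),c((397,30)),45,half=3); T=edge(d,c((30,5)),c((510,5)),57,half=1.9); print('base',ang(W),'stop',ang(S),S[0],'top',ang(T),T[0])
L=edge(d,c((150,40)),c((162,295)),45,half=4); Q=edge(d,c((399,40)),c((393,295)),45,half=4); print('bed',ang(L),ang(Q),meet(L,S),meet(Q,S))
g=cv2.cvtColor(d['color'],cv2.COLOR_RGB2GRAY).astype(np.uint8)
u,v=map(int,c((323,186))); r=g[v-17:v+17,u-17:u+15]; th,m=cv2.threshold(r,0,255,cv2.THRESH_OTSU)
n,l,st,ce=cv2.connectedComponentsWithStats(m); k=1+np.argmax(st[1:,4]); cp=ce[k]+[u-17,v-17]; P=onz(d,cp,52.5); print('pin',cp,st[k],P)
for y in ((93.2,),(93.45,)):
  h=np.radians(y[0]); ux=np.array([np.cos(h),np.sin(h)]); n=np.array([-ux[1],ux[0]]); print('pin rel mouth: fwd',(P[:2]-me)@ux,'left',(P[:2]-me)@n,'stop fwd',(S[0]-me)@ux)
E
```

```text
angles F,NL,NR,BL,BR 3.52 -85.79 -85.84 -86.58 -86.04 notch w 8.377476 w 55.12341
mouth [552.20374   49.250282] [552.27814   49.254864]
base -86.69 stop 3.51 [543.6977   80.01426] top 3.51 [542.9104   79.93649]
bed -86.66 -86.69 [529.6818   79.15471] [559.5869  80.9887]
pin [324.10538117  76.94394619] [  6   5  23  25 446] [551.6094379   62.37240672  52.5       ]
pin rel mouth: fwd 13.134838522733379 left -0.139125936114194 stop fwd 31.190828848654508
pin rel mouth: fwd 13.134106439048578 left -0.19643597461544382 stop fwd 31.220095484386796
```

>>> play_rows(
  angular=[
    [0, 0, 0],
    [0, 0, 0],
    [0, 0, 0],
    [0, 0, 0],
  ],
  xyz=[
    [0.02, 0, -0.3],
    [0.02, 0, -0.5],
    [0.02, 0, -0.7],
    [0.02, 0, -0.7],
  ],
  gripper=[-1, -1, -1, -1],
)

```text
time_s: 12.52
tcp_pos: [556.8, -25.1, -7.3]
eef_rot: [[-0.062, 0.998, -0.001], [0.998, 0.062, 0.0], [0.0, -0.001, -1.0]]
ft_force: [0.3, 0.7, -2.1]
opening: 54.5
```

>>> play_rows(
  angular=[
    [0, 0, 0],
    [0, 0, 0],
    [0, 0, 0],
  ],
  xyz=[
    [0, 0, -0.1],
    [0, 0, -0.2],
    [0, 0, -0.2],
  ],
  gripper=[-1, -1, -1],
)

```text
time_s: 12.77
tcp_pos: [556.9, -25.2, -9.0]
eef_rot: [[-0.062, 0.998, -0.0], [0.998, 0.062, 0.0], [0.0, -0.0, -1.0]]
ft_force: [0.1, 0.8, -2.9]
opening: 54.9
```

>>> play_rows(
  angular=[
    [0, 0, 0],
    [0, 0, 0],
    [0, 0, 0],
  ],
  xyz=[
    [0, 0, -0.1],
    [0, 0, -0.1],
    [0, 0, -0.1],
  ],
  gripper=[-1, -1, -1],
)

```text
time_s: 13.02
tcp_pos: [557.0, -25.2, -9.9]
eef_rot: [[-0.062, 0.998, -0.0], [0.998, 0.062, 0.0], [0.0, -0.0, -1.0]]
ft_force: [-1.0, -0.7, -2.8]
opening: 54.6
```

>>> play_rows(
  angular=[
    [0, 0, 0],
    [0, 0, 0],
    [0, 0, 0],
  ],
  xyz=[
    [0, 0, -0.05],
    [0, 0, -0.1],
    [0, 0, -0.1],
  ],
  gripper=[-1, -1, -1],
)

```text
time_s: 13.27
tcp_pos: [557.1, -25.2, -10.5]
eef_rot: [[-0.062, 0.998, 0.0], [0.998, 0.062, -0.0], [-0.0, 0.0, -1.0]]
ft_force: [-1.3, 0.1, 2.6]
opening: 54.4
```

>>> play_rows(
  angular=[
    [0, 0, 0],
    [0, 0, 0],
    [0, 0, 0],
  ],
  xyz=[
    [0, 0, -0.05],
    [0, 0, -0.05],
    [0, 0, -0.05],
  ],
  gripper=[-1, -1, -1],
)

```text
time_s: 13.52
tcp_pos: [557.1, -25.2, -10.6]
eef_rot: [[-0.062, 0.998, 0.0], [0.998, 0.062, -0.0], [-0.0, 0.0, -1.0]]
ft_force: [-3.4, 0.3, 7.4]
opening: 54.7
```

>>> play_rows(
  angular=[
    [0, 0, 0],
    [0, 0, 0],
    [0, 0, 0],
  ],
  xyz=[
    [0, 0, -0.05],
    [0, 0, -0.05],
    [0, 0, -0.05],
  ],
  gripper=[-1, -1, -1],
)

```text
time_s: 13.77
tcp_pos: [557.2, -25.2, -10.7]
eef_rot: [[-0.062, 0.998, 0.0], [0.998, 0.062, -0.0], [-0.0, 0.0, -1.0]]
ft_force: [-4.1, 0.4, 10.7]
opening: 54.7
```

Contact with the bed is at reported z ≈ -10.4. I'll ease the load and slide forward gently.

>>> play_rows(
  angular=[
    [0, 0, 0],
    [0, 0, 0],
    [0, 0, 0],
    [0, 0, 0],
    [0, 0, 0],
    [0, 0, 0],
    [0, 0, 0],
    [0, 0, 0],
  ],
  xyz=[
    [0, 0, 0.1],
    [0, 0, 0.1],
    [-0.01, 0.15, 0.1],
    [-0.02, 0.3, 0.1],
    [-0.03, 0.45, 0.1],
    [-0.04, 0.6, 0.1],
    [-0.045, 0.7, 0.1],
    [-0.045, 0.7, 0.1],
  ],
  gripper=[-1, -1, -1, -1, -1, -1, -1, -1],
)

```text
time_s: 14.43
tcp_pos: [556.9, -18.2, -10.5]
eef_rot: [[-0.062, 0.998, 0.001], [0.998, 0.062, -0.0], [-0.0, 0.001, -1.0]]
ft_force: [0.3, -3.7, 5.3]
opening: 54.9
```

>>> play_rows(
  angular=[
    [0, 0, 0],
    [0, 0, 0],
    [0, 0, 0],
    [0, 0, 0],
    [0, 0, 0],
    [0, 0, 0],
  ],
  xyz=[
    [-0.01, 0.1, 0],
    [-0.012, 0.2, 0],
    [-0.018, 0.3, 0],
    [-0.024, 0.4, 0],
    [-0.03, 0.5, 0],
    [-0.03, 0.5, 0],
  ],
  gripper=[-1, -1, -1, -1, -1, -1],
)

```text
time_s: 14.93
tcp_pos: [556.7, -13.2, -10.5]
eef_rot: [[-0.062, 0.998, 0.001], [0.998, 0.062, -0.0], [-0.001, 0.001, -1.0]]
ft_force: [0.9, -3.2, 6.6]
opening: 54.6
```

```bash
cat > chk.py <<'E'
from meas import *
import sys
def chk(name,save=None):
    d=snap('wrist',name); s=monitor.state(); t=s['tcp_pos']; print(t.round(2),s['ft_force'].round(1))
    # notch edges seen at deeper rows, pin blob between
    g=cv2.GaussianBlur(cv2.cvtColor(d['color'],cv2.COLOR_RGB2GRAY),(0,0),.8)
    z=50
    h=np.radians(93.5); ux=np.array([np.cos(h),np.sin(h)]); n=np.array([-ux[1],ux[0]])
    NL=edge(d,(308.8,150),(310,215),z,half=4); NR=edge(d,(339,150),(338.7,215),z,half=4)
    P=onz(d,(324,128),z)[:2]
    print('notch lateral L,R', (NL[0]-P)@n,(NR[0]-P)@n, NL[2],NR[2])
    return d
E
python3 - <<'E'
from chk import *
d=chk('w8')
cv2.imwrite('pics/c8.png',cv2.convertScaleAbs(cv2.resize(d['color'][0:250,190:460,::-1],None,fx=2.4,fy=2.4,interpolation=cv2.INTER_CUBIC),alpha=1.5))
g=cv2.cvtColor(d['color'],cv2.COLOR_RGB2GRAY)
for r in range(96,140,4): print(r,g[r,300:350:2])
E
```

```text
[556.65 -13.22 -10.51] [ 0.4 -3.1  6.8]
notch lateral L,R 4.3466731844353514 -4.222141969375194 0.07347387 0.006662503
96 [ 61  60  62  62  61  58  62  59  57  61  58  60  59  59  59  57  60  59
  71 134 161 161 160 161 163]
100 [ 60  61  64  62  61  60  60  62  61  61  58  56  59  56  61  61  59  61
  61  72 134 160 160 162 160]
104 [ 60  61  60  58  58  61  64  59  60  62  60  60  59  58  65  57  63  60
  61  57  78 146 162 161 164]
108 [ 59  60  59  59  59  62  58  59  55  65  70  73  66  64  60  63  65  59
  56  59  62 102 157 161 160]
112 [ 58  56  58  58  59  61  64  95 116 122 123 122 121 122 110  81  57  57
  60  60  60  66 134 162 162]
116 [ 60  61  60  59  61  77 114 122 124 122 123 122 123 122 122 119 102  62
  62  62  60  64 123 161 158]
120 [ 57  58  55  60  62 101 120 122 121 121 122 123 124 125 120 122 118  81
  59  59  59  58 114 159 160]
124 [ 56  61  61  56  62  94 116 120 118 123 122 121 124 121 123 120 115  76
  58  60  57  60 120 159 163]
128 [106 107 104  96  65  72 107 116 117 120 122 123 121 121 123 118  94  60
  54  63 102 107 110 111 112]
132 [125 119 122 106  64  59  61  81 110 115 116 117 116 114  98  67  60  60
  58  68 116 122 120 126 120]
136 [121 118 116 104  62  60  54  56  57  56  60  60  61  60  59  57  57  58
  58  65 111 120 122 122 124]
```

>>> play_rows(
  angular=[
    [0, 0, 0],
    [0, 0, 0],
    [0, 0, 0],
    [0, 0, 0],
    [0, 0, 0],
    [0, 0, 0],
    [0, 0, 0],
    [0, 0, 0],
  ],
  xyz=[
    [-0.04, 0, 0.05],
    [-0.045, 0.1, 0.05],
    [-0.05, 0.2, 0.05],
    [-0.06, 0.3, 0.05],
    [-0.065, 0.4, 0.05],
    [-0.07, 0.5, 0.05],
    [-0.075, 0.6, 0.05],
    [-0.075, 0.6, 0.05],
  ],
  gripper=[-1, -1, -1, -1, -1, -1, -1, -1],
)

```text
time_s: 15.65
tcp_pos: [555.4, -6.8, -10.5]
eef_rot: [[-0.062, 0.998, -0.0], [0.998, 0.062, 0.0], [0.0, -0.0, -1.0]]
ft_force: [0.3, -0.7, 1.5]
opening: 54.8
```

>>> play_rows(
  angular=[
    [0, 0, 0],
    [0, 0, 0],
    [0, 0, 0],
    [0, 0, 0],
    [0, 0, 0],
    [0, 0, 0],
    [0, 0, 0],
    [0, 0, 0],
  ],
  xyz=[
    [-0.006, 0.1, 0],
    [-0.012, 0.2, 0],
    [-0.018, 0.3, 0],
    [-0.024, 0.4, 0],
    [-0.03, 0.5, 0],
    [-0.036, 0.6, 0],
    [-0.042, 0.7, 0],
    [-0.042, 0.7, 0],
  ],
  gripper=[-1, -1, -1, -1, -1, -1, -1, -1],
)

```text
time_s: 16.32
tcp_pos: [555.0, 0.1, -10.5]
eef_rot: [[-0.062, 0.998, -0.0], [0.998, 0.062, 0.0], [0.0, -0.0, -1.0]]
ft_force: [0.1, 0.7, -0.2]
opening: 54.9
```

```bash
python3 - <<'E'
from chk import *
d=chk('w9')
g=cv2.cvtColor(d['color'],cv2.COLOR_RGB2GRAY)
for r in range(90,220,8): print(r,g[r,300:350:2])
E
```

```text
[ 5.5497e+02  9.0000e-02 -1.0450e+01] [-0.1  1.  -0.4]
notch lateral L,R 4.614273330994205 -4.161918606411911 0.08458492 0.06532803
90 [153 152 151 152 149 147 148 148 149 147 150 150 151 155 151 152 151 151
 151 148 148 149 149 147 150]
98 [150 153 151 150 148 147 144 147 148 148 150 152 154 154 153 152 154 149
 146 147 149 148 149 149 151]
106 [157 157 158 158 157 158 157 158 158 160 161 156 156 157 159 161 158 159
 157 159 160 160 157 158 159]
114 [157 157 158 156 160 158 158 159 158 159 159 160 158 158 155 158 160 159
 162 158 161 160 160 158 159]
122 [156 159 160 154 158 155 159 158 157 157 159 158 158 159 156 158 157 158
 160 156 158 159 158 159 162]
130 [120 122 118 110  65  56  60  59  57  56  58  74 108 141 154 157 158 157
 158 147 123 120 121 124 120]
138 [120 118 121 107  66  58  58  59  60  59  56  60  57  56  58  59  60  92
 146 148 119 117 122 118 120]
146 [122 120 121 111  72  52  59  61  61  57  62  58  59  59  57  60  61  58
  61  64 110 119 118 117 120]
154 [122 118 116 110  70  61  60  59  60  60  57  57  60  57  59  58  57  57
  57  71 110 119 116 121 119]
162 [119 118 118 114  79  58  55  60  76 109 118 122 119 120 120 115  88  63
  56  71 111 116 115 119 118]
170 [119 119 114 114  76  59  76 112 115 117 118 117 120 118 119 118 116 110
  89  71 109 115 118 118 118]
178 [120 120 115 111  81  55  59  74 104 110 112 113 113 115 115 114 110  86
  59  68 110 110 117 116 118]
186 [117 117 117 110  82  57  55  57  54  58  55  53  56  52  53  54  58  54
  57  70 108 112 118 114 117]
194 [117 118 115 113  88  56  54  55  52  57  57  58  57  53  55  56  54  61
 105 135 112 112 111 115 114]
202 [115 116 115 110  91  60  51  58  59  58  56  59  62  93 130 155 155 154
 154 138 113 111 114 114 115]
210 [115 116 114 113 110 145 150 154 155 153 154 153 157 154 151 152 152 154
 155 133 108 111 112 113 115]
218 [113 115 111 111 101 142 157 151 150 146 130 116 113 121 137 145 152 155
 153 134 109 109 113 114 113]
```

>>> play_rows(
  angular=[
    [0, 0, 0],
    [0, 0, 0],
    [0, 0, 0],
    [0, 0, 0],
    [0, 0, 0],
    [0, 0, 0],
  ],
  xyz=[
    [0.015, 0.1, 0],
    [0.01, 0.2, 0],
    [0.005, 0.3, 0],
    [0, 0.4, 0],
    [-0.005, 0.45, 0],
    [-0.005, 0.45, 0],
  ],
  gripper=[-1, -1, -1, -1, -1, -1],
)

```text
time_s: 16.87
tcp_pos: [555.0, 4.5, -10.4]
eef_rot: [[-0.062, 0.998, -0.0], [0.998, 0.062, 0.0], [0.0, -0.0, -1.0]]
ft_force: [0.4, 0.9, -1.5]
opening: 54.7
```

>>> play_rows(
  angular=[
    [0, 0, 0],
    [0, 0, 0],
    [0, 0, 0],
  ],
  xyz=[
    [-0.003, 0.05, 0],
    [-0.006, 0.1, 0],
    [-0.006, 0.1, 0],
  ],
  gripper=[-1, -1, -1],
)

```text
time_s: 17.12
tcp_pos: [555.0, 5.4, -10.4]
eef_rot: [[-0.062, 0.998, -0.0], [0.998, 0.062, 0.0], [0.0, -0.0, -1.0]]
ft_force: [-0.4, 0.9, -1.4]
opening: 54.8
```

>>> play_rows(
  angular=[
    [0, 0, 0],
    [0, 0, 0],
    [0, 0, 0],
  ],
  xyz=[
    [-0.003, 0.05, 0],
    [-0.003, 0.05, 0],
    [-0.003, 0.05, 0],
  ],
  gripper=[-1, -1, -1],
)

```text
time_s: 17.37
tcp_pos: [555.0, 5.8, -10.4]
eef_rot: [[-0.062, 0.998, 0.0], [0.998, 0.062, 0.0], [0.0, 0.0, -1.0]]
ft_force: [0.4, 1.3, -1.7]
opening: 54.6
```

>>> play_rows(
  angular=[
    [0, 0, 0],
    [0, 0, 0],
    [0, 0, 0],
  ],
  xyz=[
    [-0.003, 0.05, -0.02],
    [-0.003, 0.05, -0.02],
    [-0.003, 0.05, -0.02],
  ],
  gripper=[-1, -1, -1],
)

```text
time_s: 17.62
tcp_pos: [555.0, 6.2, -10.4]
eef_rot: [[-0.062, 0.998, 0.0], [0.998, 0.062, -0.0], [-0.0, 0.0, -1.0]]
ft_force: [-0.7, -0.8, -1.0]
opening: 54.9
```

>>> play_rows(
  angular=[
    [0, 0, 0],
    [0, 0, 0],
    [0, 0, 0],
  ],
  xyz=[
    [-0.003, 0.05, 0],
    [-0.003, 0.05, 0],
    [-0.003, 0.05, 0],
  ],
  gripper=[-1, -1, -1],
)

```text
time_s: 17.87
tcp_pos: [555.0, 6.2, -10.4]
eef_rot: [[-0.062, 0.998, 0.0], [0.998, 0.062, -0.001], [-0.001, 0.0, -1.0]]
ft_force: [-0.6, -6.0, 0.0]
opening: 54.6
```

>>> play_rows(
  angular=[
    [0, 0, 0],
    [0, 0, 0],
    [0, 0, 0],
  ],
  xyz=[
    [-0.003, 0.05, 0],
    [-0.003, 0.05, 0],
    [-0.003, 0.05, 0],
  ],
  gripper=[-1, -1, -1],
)

```text
time_s: 18.12
tcp_pos: [555.0, 6.3, -10.4]
eef_rot: [[-0.062, 0.998, 0.0], [0.998, 0.062, -0.001], [-0.002, 0.0, -1.0]]
ft_force: [-0.4, -8.2, -0.9]
opening: 54.5
```

Stop contact is at y = 6.2 after 31.4 mm of travel, against 31.2 mm predicted. I'll ease off, seat the blade lightly, and release.

>>> play_rows(
  angular=[
    [0, 0, 0],
    [0, 0, 0],
    [0, 0, 0],
    [0, 0, 0],
  ],
  xyz=[
    [0, -0.02, -0.03],
    [0, -0.03, -0.06],
    [0, -0.03, -0.06],
    [0, -0.03, -0.06],
  ],
  gripper=[-1, -1, -1, -1],
)

```text
time_s: 18.45
tcp_pos: [555.1, 6.2, -10.5]
eef_rot: [[-0.062, 0.998, 0.0], [0.998, 0.062, -0.001], [-0.001, 0.0, -1.0]]
ft_force: [-3.5, -6.2, 5.3]
opening: 54.8
```

>>> play_rows(
  angular=[
    [0, 0, 0],
    [0, 0, 0],
    [0, 0, 0],
    [0, 0, 0],
    [0, 0, 0],
    [0, 0, 0],
  ],
  xyz=[
    [0, 0, 0],
    [0, 0, 0],
    [0, 0, 0],
    [0, 0, 0],
    [0, 0, 0],
    [0, 0, 0],
  ],
  gripper=[1, 1, 1, 1, 1, 1],
)

```text
time_s: 18.95
tcp_pos: [554.8, 7.2, -11.2]
eef_rot: [[-0.062, 0.998, -0.0], [0.998, 0.062, 0.0], [0.0, -0.0, -1.0]]
ft_force: [0.8, 0.1, -0.3]
opening: 85.2
```

```bash
python3 - <<'E'
from chk import *
d=chk('w10')
g=cv2.cvtColor(d['color'],cv2.COLOR_RGB2GRAY)
for r in list(range(100,150,6)): print(r,g[r,230:430:8])
e=[edge(d,a,b,50,half=5) for a,b in [((224,132),(236,290)),((425,132),(415,290)),((224,128),(425,128))]]
for k in e: print(k[0],np.degrees(np.arctan2(k[1][1],k[1][0])),k[2])
p,q=meet(e[0],e[2]),meet(e[1],e[2]); print((p+q)/2,np.linalg.norm(p-q))
a=grab_frame('side'); np.savez('pics/s3.npz',**a)
E
```

```text
[554.83   7.09 -11.2 ] [-0.6  0.2  0.2]
notch lateral L,R 4.434281202202708 -4.366156240703974 0.030706022 0.11534111
100 [146 146 144 146 145 145 147 140 146 147 141 145 147 145 143 148 144 151
 148 146 147 150 141 133 139]
106 [145 148 145 144 148 145 146 144 145 147 143 146 151 145 144 147 144 151
 149 148 149 149 136 133 139]
112 [148 149 144 146 144 143 147 142 144 147 140 146 153 148 144 145 145 148
 151 150 149 147 133 137 140]
118 [144 148 143 146 144 143 143 141 146 149 141 146 148 146 141 146 142 150
 151 147 150 148 131 133 140]
124 [145 150 144 147 146 146 147 140 144 147 143 147 149 148 144 143 146 148
 149 147 149 148 130 134 143]
130 [124 125 120 125 123 123 122 118 126 127 119 125 129 124 124 127 124 124
 127 130 128 122 109 108 118]
136 [109 111 112 114 115 112 111 115 120 117 153 156 157 155 117 121 116 116
 118 118 116 111 117 118 113]
142 [109 113 110 113 116 114 110 115 115 119 153 157 156 153 116 117 118 113
 118 118 116 112 115 118 116]
148 [110 113 113 111 113 113 109 116 116 117 151 152 153 154 113 119 117 112
 121 118 116 111 115 115 113]
[524.5214    52.298645] -86.47579 0.057617113
[580.05286   57.847687] -86.38571 0.052187204
[549.9566   80.60227] 3.4372857 0.09790254
[550.6929   80.64649] 55.72904
```

Released: the blade end sits at y = 80.6, square at 3.44° against the stop's 3.5°. Before I move off I'll locate the black grip from the two fixed views.

```bash
python3 - <<'E'
from h import *
C={}
for n,(x0,y0,x1,y1) in {'t0':(180,215,215,245),'s0':(235,135,275,190)}.items():
    d=load(n); g=cv2.cvtColor(d['color'],cv2.COLOR_RGB2GRAY)[y0:y1,x0:x1]; m=(g<45).astype(np.uint8)
    k=max(cv2.findContours(m,0,1)[0],key=cv2.contourArea); r=cv2.minAreaRect(k); C[n]=(np.array(r[0])+[x0,y0]); print(n,C[n],r[1],(cv2.boxPoints(r)+[x0,y0]).round(1).tolist())
A=[];b=[]
o1,r1=ray(load('t0'),C['t0']); o2,r2=ray(load('s0'),C['s0'])
k=np.linalg.lstsq(np.c_[r1,-r2],o2-o1,rcond=None)[0]; p=o1+k[0]*r1; q=o2+k[1]*r2; print(p,q,np.linalg.norm(p-q))
st=np.array([544.3,79.8,45]); h=np.radians(93.4); ux=np.array([np.cos(h),np.sin(h),0]); uy=np.array([-ux[1],ux[0],0]); M=(p+q)/2-st; c=[M@ux,M@uy,M[2]]; print('holder frame',c, 'angle',np.arctan2(c[2]-37,c[0]-44),'r',np.hypot(c[2]-37,c[0]-44))
for th in (1.0,1.05,1.1):
    print(th,[proj(load(n),st+ux*(44+80*np.cos(th))+np.array([0,0,37+80*np.sin(th)])) for n in C])
E
```

```text
t0 [199.21154022 230.44230747] (31.966930389404297, 13.335897445678711) [[182.2, 233.8], [184.8, 220.8], [216.2, 227.0], [213.6, 240.1]]
s0 [250. 160.] (0.0, 0.0) [[250.0, 160.0], [250.0, 160.0], [250.0, 160.0], [250.0, 160.0]]
[538.83745705 155.84116001 151.72270728] [530.87857327 161.69933021 151.46883216] 9.88566849570511
holder frame [np.float64(79.39121377204746), np.float64(4.741926464750764), np.float64(106.5957697208429)] angle 1.1003517144984232 r 78.07758433311929
1.0 [array([192.7231589 , 230.55366449]), array([251.58174444, 158.33738289])]
1.05 [array([194.56140127, 230.19234244]), array([252.69748197, 158.02404388])]
1.1 [array([196.49084601, 229.84534294]), array([253.86228434, 157.80202681])]
```

>>> play_rows(
  angular=[
    [0, 0, 0],
    [0, 0, 0],
    [0, 0, 0],
    [0, 0, 0],
    [0, 0, 0],
    [0, 0, 0],
    [0, 0, 0],
    [0, 0, 0],
  ],
  xyz=[
    [0, 0, 0.5],
    [0, 0, 2],
    [0, 0, 4],
    [0, -3, 7],
    [0, -6, 11],
    [0, -8, 15],
    [0, -8, 17],
    [0, -8, 18],
  ],
  gripper=[1, 1, 1, 1, 1, 1, 1, 1],
)

```text
time_s: 19.72
tcp_pos: [556.4, -75.1, 174.2]
eef_rot: [[-0.06, 0.998, 0.007], [0.998, 0.06, -0.003], [-0.003, 0.007, -1.0]]
ft_force: [-0.4, 0.4, 0.9]
opening: 85.1
```

>>> play_rows(
  angular=[
    [0, 0, 0],
    [0, 0, 0],
  ],
  xyz=[
    [0, 0, 0],
    [0, 0, 0],
  ],
  gripper=[-1, -1],
)

```text
time_s: 19.88
tcp_pos: [554.6, -72.6, 168.2]
eef_rot: [[-0.062, 0.998, -0.001], [0.998, 0.062, 0.0], [0.0, -0.001, -1.0]]
ft_force: [-0.5, 0.7, -1.3]
opening: 64.3
```

```bash
python3 - <<'E'
from meas import *
d=snap('wrist','w11'); print(monitor.state()['tcp_pos'])
st=np.array([550.3,80.0]); h=np.radians(93.45); ux=np.array([np.cos(h),np.sin(h)]); uy=np.array([-ux[1],ux[0]])
pt=lambda x,y:proj(d,[*(st+x*ux+y*uy),50])
A=[edge(d,pt(-5,28),pt(-110,28),50,half=5),edge(d,pt(-5,-28),pt(-110,-28),50,half=5),edge(d,pt(0,28),pt(0,-28),50,half=4)]
for k in A: print(k[0],np.degrees(np.arctan2(k[1][1],k[1][0])),k[2])
p,q=meet(A[0],A[2]),meet(A[1],A[2]); print((p+q)/2,np.linalg.norm(p-q)); print([pt(0,0),pt(-120,28),pt(-120,-28)])
cv2.imwrite('pics/c11.png',cv2.convertScaleAbs(cv2.resize(d['color'][0:300,200:450,::-1],None,fx=2,fy=2,interpolation=cv2.INTER_CUBIC),alpha=1.3))
E
```

```text
[554.16691084 -72.28335398 167.30727397]
[526.8648    17.536207] -86.222046 0.1814568
[582.28644   27.853933] -86.26932 0.19759345
[551.92175  82.30177] 3.449724 2.7418137e-06
[550.6678   82.22618] 56.028282
[array([331.98517702, -16.03594796]), array([291.92097325, 174.18310823]), array([369.5991912 , 174.31130298])]
```

View pics/c11.png

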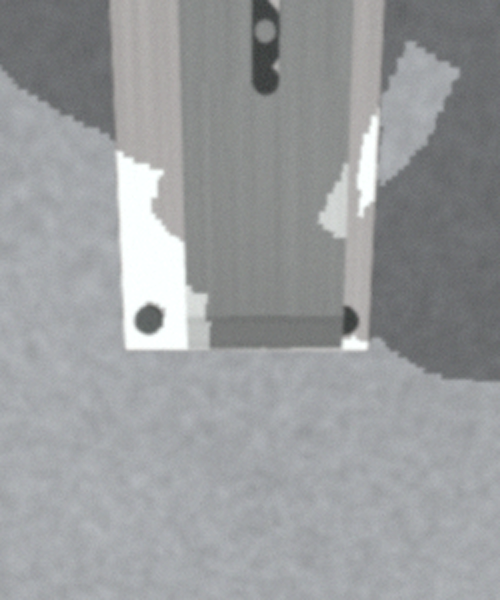

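The blade lies flat with the pin in its notch: pin at crop (265,30), notch bottom near (265,95). The blade end is out of view at the top, so I'll check home from the pin-to-notch-bottom distance (should be 14 mm).

```bash
python3 - <<'E'
from h import *
d=load('w11'); g=cv2.GaussianBlur(cv2.cvtColor(d['color'],cv2.COLOR_RGB2GRAY),(0,0),.7)
print(g[0:56,332])
for r in (47,48): print(onz(d,(332.5,r),50))
print(onz(d,(332.4,15),52.5))
E
```

```text
[ 54  53  53  52  51  52  52  54  59  73  90 101 106 107 108 108 109 108
 107 105  95  76  60  53  51  50  51  52  52  51  52  51  53  52  52  52
  51  50  51  51  50  51  52  51  52  57  67  83  99 108 111 112 112 111
 111 111]
[553.08753804  43.83261987  50.        ]
[553.12834473  43.23322024  50.        ]
[551.73320793  62.11824964  52.5       ]
```

```bash
python3 - <<'E'
from h import *
d=load('w5'); g=cv2.GaussianBlur(cv2.cvtColor(d['color'],cv2.COLOR_RGB2GRAY),(0,0),.7)
print(g[215:256,324])
for r in (128.5,220,249.5): print(onz(d,(324,r),154.3))
E
```

```text
[ 79  78  72  60  45  37  36  39  48  51  53  52  51  50  50  51  53  53
  53  52  50  51  52  51  52  54  54  55  53  53  53  52  52  51  56  70
  88 101 105 106 106]
[ 505.18331812 -204.819889    154.3       ]
[ 502.19730267 -230.99141246  154.3       ]
[ 501.1409135  -240.25034447  154.3       ]
```

The visible notch floor is 35.7 mm from the blade end. Here it is 18.2 mm behind the pin, so the end is home to within about 0.3 mm. Now to the clamp: shut the fingers, go above the handle, then follow its arc.

>>> play_rows(
  angular=[
    [0, 0, 0],
    [0, 0, 0],
    [0, 0, 0],
    [0, 0, 0],
    [0, 0, 0],
    [0, 0, 0],
    [0, 0, 0],
    [0, 0, 0],
  ],
  xyz=[
    [0, 0, 2],
    [-0.2, 3, 2.5],
    [-0.4, 7, 2.5],
    [-0.7, 11, 2.5],
    [-0.9, 15, 2.5],
    [-1.2, 19, 2.5],
    [-1.4, 21.8, 2.5],
    [-1.4, 21.8, 2.5],
  ],
  gripper=[-1, -1, -1, -1, -1, -1, -1, -1],
)

```text
time_s: 20.6
tcp_pos: [539.0, 150.2, 191.8]
eef_rot: [[-0.068, 0.998, -0.004], [0.998, 0.068, 0.001], [0.001, -0.004, -1.0]]
ft_force: [-0.8, 0.2, -0.2]
opening: 0.1
```

>>> play_rows(
  angular=[
    [0, 0, 0],
    [0, 0, 0],
    [0, 0, 0],
    [0, 0, 0],
  ],
  xyz=[
    [0, 0, -1.5],
    [0, 0, -3],
    [0, 0, -4],
    [0, 0, -4],
  ],
  gripper=[-1, -1, -1, -1],
)

```text
time_s: 20.93
tcp_pos: [539.2, 144.9, 150.5]
eef_rot: [[-0.062, 0.998, -0.006], [0.998, 0.062, -0.0], [-0.0, -0.006, -1.0]]
ft_force: [-0.5, -0.5, -0.3]
opening: -0.1
```

>>> play_rows(
  angular=[
    [0, 0, 0],
    [0, 0, 0],
    [0, 0, 0],
    [0, 0, 0],
  ],
  xyz=[
    [0.1, 0, -0.8],
    [0.1, 0.1, -1.5],
    [0.1, 0.2, -2],
    [0.1, 0.2, -2],
  ],
  gripper=[-1, -1, -1, -1],
)

```text
time_s: 21.27
tcp_pos: [541.4, 147.1, 132.7]
eef_rot: [[-0.062, 0.998, -0.002], [0.998, 0.062, -0.0], [0.0, -0.002, -1.0]]
ft_force: [0.1, 0.2, -0.0]
opening: 0.3
```

>>> play_rows(
  angular=[
    [0, 0, 0],
    [0, 0, 0],
    [0, 0, 0],
    [0, 0, 0],
    [0, 0, 0],
  ],
  xyz=[
    [-0.02, 0.4, -0.2],
    [-0.05, 0.8, -0.4],
    [-0.07, 1.2, -0.6],
    [-0.1, 1.6, -0.8],
    [-0.1, 1.6, -0.8],
  ],
  gripper=[-1, -1, -1, -1, -1],
)

```text
time_s: 21.68
tcp_pos: [540.8, 163.8, 125.6]
eef_rot: [[-0.063, 0.998, 0.0], [0.998, 0.063, 0.0], [0.0, 0.0, -1.0]]
ft_force: [-0.8, -0.1, 0.2]
opening: -0.2
```

>>> play_rows(
  angular=[
    [0, 0, 0],
    [0, 0, 0],
    [0, 0, 0],
    [0, 0, 0],
  ],
  xyz=[
    [-0.03, 0.4, -0.5],
    [-0.05, 0.9, -1.1],
    [-0.08, 1.3, -1.6],
    [-0.08, 1.3, -1.6],
  ],
  gripper=[-1, -1, -1, -1],
)

```text
time_s: 22.02
tcp_pos: [539.5, 176.9, 108.6]
eef_rot: [[-0.063, 0.998, -0.002], [0.998, 0.063, 0.0], [0.0, -0.002, -1.0]]
ft_force: [-1.0, 0.8, -0.6]
opening: -0.0
```

```bash
python3 - <<'E'
from h import *
s=monitor.state(); print(s['tcp_pos'],s['ft_force'])
a=snap('side','s4'); b=snap('top','t4')
x=cv2.resize(a['color'][110:270,190:390,::-1],None,fx=3.7,fy=3.7,interpolation=cv2.INTER_CUBIC)
cv2.imwrite('pics/c12.png',x[:600])
t=s['tcp_pos']+[0,0,36]; print((proj(a,t)-[190,110])*3.7)
st=np.array([544.6,79.9,45]); h=np.radians(93.45); ux=np.array([np.cos(h),np.sin(h),0])
for th in (1.1,.9,.7): print(th,[(proj(a,st+ux*(44+r*np.cos(th))+np.array([0,0,37+r*np.sin(th)]))-[190,110])*3.7 for r in (47,113)])
E
```

```text
[539.4541796  176.94649104 108.62259218] [-0.95184741  0.77781374 -0.60658713]
[216.85797547 179.27604103]
1.1 [array([260.82173674, 233.17760846]), array([211.69633173, 118.96120713])]
0.9 [array([251.24637506, 235.92422741]), array([189.16540847, 127.35701403])]
0.7 [array([243.5241808 , 241.66567649]), array([171.5359043 , 142.87186526])]
```

```bash
python3 - <<'E'
from h import *
def asc(n,x0,y0,x1,y1,sx,sy):
    g=cv2.cvtColor(load(n)['color'],cv2.COLOR_RGB2GRAY)[y0:y1,x0:x1]; g=cv2.resize(g,((x1-x0)//sx,(y1-y0)//sy),interpolation=cv2.INTER_AREA)
    print(n,x0,y0); 
    for r in g: print(''.join('#%*+=-. '[min(7,int(v)//22)] for v in r))
asc('s0',225,130,310,220,1,2)
asc('s4',225,110,310,220,1,2)
E
```

```text
s0 225 130
..............................................................................       
..................................................................................   
.....................................................................................
.....................................................................................
.....................................................................................
.....................................................................................
.....................................................................................
........................--=--........................................................
.....................==+*****=.......................................................
...................-+*********=................................................... ..
....................+**********-.....................................................
....................-+*********+-................................................... 
.....................-**********+-.......................
[... 6812 characters left out ...]
 .            .=*****
=-======================-      .=++=---=======+======--====--......             .=+**
========================-         ..   ..---==++=-=-------==--......              .-+
===========-============-....          .  .=======-.-.--=--............             .
===============--=======-........         .=+=-.--. ...          .---..              
=========================-...........       ...  .-.            ...------.           
=========================-..............                     .---.-=---.             
========================--..................              .-..     .-.               
-=========------=====--.  ...................-.        .-..        ....-=-..
```

ASCII check of the side view: the handle has moved down to about 0.7 rad, lying from (236,152) to (256,178), so the finger is on the grip. Continuing along the arc.

>>> play_rows(
  angular=[
    [0, 0, 0],
    [0, 0, 0],
    [0, 0, 0],
    [0, 0, 0],
    [0, 0, 0],
    [0, 0, 0],
  ],
  xyz=[
    [-0.03, 0.6, -0.65],
    [-0.06, 1.1, -1.3],
    [-0.09, 1.5, -2.1],
    [-0.11, 1.95, -2.9],
    [-0.13, 2.2, -3.6],
    [-0.13, 2.2, -3.6],
  ],
  gripper=[-1, -1, -1, -1, -1, -1],
)

```text
time_s: 22.62
tcp_pos: [537.8, 198.5, 71.9]
eef_rot: [[-0.062, 0.998, -0.003], [0.998, 0.062, -0.0], [-0.0, -0.003, -1.0]]
ft_force: [-0.4, 0.0, -0.7]
opening: -0.1
```

>>> play_rows(
  angular=[
    [0, 0, 0],
    [0, 0, 0],
    [0, 0, 0],
    [0, 0, 0],
  ],
  xyz=[
    [-0.01, 0.15, -0.6],
    [-0.02, 0.3, -1.1],
    [-0.02, 0.35, -1.6],
    [-0.02, 0.35, -1.6],
  ],
  gripper=[-1, -1, -1, -1],
)

```text
time_s: 22.95
tcp_pos: [538.1, 201.5, 56.7]
eef_rot: [[-0.062, 0.998, -0.001], [0.998, 0.062, -0.0], [0.0, -0.001, -1.0]]
ft_force: [0.0, -0.0, -0.5]
opening: -0.0
```

>>> play_rows(
  angular=[
    [0, 0, 0],
    [0, 0, 0],
    [0, 0, 0],
    [0, 0, 0],
  ],
  xyz=[
    [0, 0.05, -0.2],
    [0, 0.05, -0.4],
    [0, 0.05, -0.4],
    [0, 0.05, -0.4],
  ],
  gripper=[-1, -1, -1, -1],
)

```text
time_s: 23.28
tcp_pos: [538.6, 202.0, 53.8]
eef_rot: [[-0.062, 0.998, -0.0], [0.998, 0.062, -0.0], [-0.0, -0.0, -1.0]]
ft_force: [0.3, -0.2, 0.5]
opening: -0.3
```

```bash
cat > asc.py <<'E'
from h import *
def asc(n,x0,y0,x1,y1,sx,sy):
    g=cv2.cvtColor(load(n)['color'],cv2.COLOR_RGB2GRAY)[y0:y1,x0:x1]; g=cv2.resize(g,((x1-x0)//sx,(y1-y0)//sy),interpolation=cv2.INTER_AREA)
    for r in g: print(''.join('#%*+=-. '[min(7,int(v)//22)] for v in r))
E
python3 - <<'E'
from asc import *
s=monitor.state(); print(s['tcp_pos'],s['ft_force'])
a=snap('side','s5'); asc('s5',205,140,320,230,1,2)
t=s['tcp_pos']+[0,0,36]; print(proj(a,t))
st=np.array([544.6,79.9,45]); h=np.radians(93.45); ux=np.array([np.cos(h),np.sin(h),0])
for th in (.3,.15,0): print(th,[proj(a,st+ux*(44+r*np.cos(th))+np.array([0,0,37+r*np.sin(th)])) for r in (47,113)])
E
```

```text
[538.57219481 201.96696086  53.78645052] [ 0.27333593 -0.19095646  0.53975219]
 .........    -+++***%******%*%*******%****%***********+.    ..   .......... ....      .  .                      ..
.   ......  ..=+++*****%***********%**%******%*==****%*-  ..     .........   ...     .     .     .                 
......  .  .-+++++****%**%*********%**********- -**%**-. ..  .  ...   ....... ...          ..                      
.  .....----++++***+==*%%***********%*********-.+****=. .....   . ....   .   ..                           .        
     .-***+++++****+=..*%*********************++*%**=. ....         ...  .... ..  ..                               
  .. .+**++++******++-.=*%****%************%*******+.       ..   . ..         .                                    
..    .=++***********+-.-*%************************-  .   ...        .       .    .                               .
 ....  ..-=********%**=-..*%***%*****************+-. ...  .... .             ..                                    
............-=**%*******+=*******************=....   ...  ...                                
[... 3762 characters left out ...]
....  ......====-    .........................---.            ..--+******=.             
==============--..   .....             =+++-        ......................-----..            -+*****-              
=====-====---...      ..      .....                    ...................---------..         ..--.                
=====--....                  ..........                    ..............--------------..                          
[242.890246   176.91481548]
0.3 [array([253.41605228, 180.5109013 ]), array([231.26134382, 161.70538653])]
0.15 [array([253.17295184, 183.03362645]), array([230.9163016 , 167.83122308])]
0 [array([253.29428044, 185.78292173]), array([231.40734749, 174.40442774])]
```

The handle is nearly level, with the grip from (230,176) to (256,188), and the spindle is down near the blade. I'll press on until it resists.

>>> play_rows(
  angular=[
    [0, 0, 0],
    [0, 0, 0],
    [0, 0, 0],
    [0, 0, 0],
  ],
  xyz=[
    [0, 0, -0.2],
    [0, 0, -0.3],
    [0, 0, -0.4],
    [0, 0, -0.4],
  ],
  gripper=[-1, -1, -1, -1],
)

```text
time_s: 23.67
tcp_pos: [539.1, 202.0, 53.0]
eef_rot: [[-0.062, 0.998, 0.002], [0.998, 0.062, -0.0], [-0.0, 0.002, -1.0]]
ft_force: [-10.7, -2.7, 25.9]
opening: -0.4
```

>>> play_rows(
  angular=[
    [0, 0, 0],
    [0, 0, 0],
    [0, 0, 0],
    [0, 0, 0],
  ],
  xyz=[
    [0, 0, -0.1],
    [0, 0, -0.2],
    [0, 0, -0.2],
    [0, 0, -0.2],
  ],
  gripper=[-1, -1, -1, -1],
)

```text
time_s: 24.0
tcp_pos: [539.3, 202.1, 52.8]
eef_rot: [[-0.063, 0.998, 0.003], [0.998, 0.063, -0.0], [-0.0, 0.003, -1.0]]
ft_force: [-16.7, -4.9, 41.9]
opening: -0.1
```

Hard end at z ≈ 53, against 53.5 computed for fully closed. Withdrawing upward, clear of everything.

>>> play_rows(
  angular=[
    [0, 0, 0],
    [0, 0, 0],
    [0, 0, 0],
    [0, 0, 0],
    [0, 0, 0],
    [0, 0, 0],
    [0, 0, 0],
    [0, 0, 0],
  ],
  xyz=[
    [0, 0, 0.6],
    [0, 0, 2],
    [0, 0, 5],
    [0, 0, 9],
    [0, 0, 12],
    [0, -3, 15],
    [0, -5, 15],
    [0, -5, 15],
  ],
  gripper=[-1, -1, -1, -1, -1, -1, -1, -1],
)

```text
time_s: 24.67
tcp_pos: [539.5, 149.3, 199.7]
eef_rot: [[-0.059, 0.998, 0.004], [0.998, 0.059, -0.001], [-0.001, 0.004, -1.0]]
ft_force: [-0.2, 0.6, -1.5]
opening: 0.1
```

>>> play_rows(
  angular=[
    [0, 0, 0],
    [0, 0, 0],
    [0, 0, 0],
    [0, 0, 0],
    [0, 0, 0],
    [0, 0, 0],
    [0, 0, 0],
    [0, 0, 0],
  ],
  xyz=[
    [0, -4, 2],
    [0, -8, 2],
    [0, -12, 2],
    [0, -16, 2],
    [0, -20, 2],
    [0, -24, 2],
    [0, -24, 2],
    [0, -24, 2],
  ],
  gripper=[-1, -1, -1, -1, -1, -1, -1, -1],
)

```text
time_s: 25.33
tcp_pos: [538.3, -89.3, 217.0]
eef_rot: [[-0.059, 0.998, -0.001], [0.998, 0.059, 0.001], [0.001, -0.001, -1.0]]
ft_force: [0.2, 1.3, -0.3]
opening: -0.2
```

```bash
python3 - <<'E'
from asc import *
from meas import edge,meet
s=monitor.state(); print(s['tcp_pos'],s['ft_force'])
a=snap('side','s6'); asc('s6',215,160,335,240,1,2)
d=snap('wrist','w12')
st=np.array([550.3,80.0]); h=np.radians(93.45); ux=np.array([np.cos(h),np.sin(h)]); uy=np.array([-ux[1],ux[0]])
pt=lambda x,y:proj(d,[*(st+x*ux+y*uy),50])
print(pt(0,0),pt(-120,28),pt(-120,-28))
A=[edge(d,pt(-5,28),pt(-100,28),50,half=5),edge(d,pt(-5,-28),pt(-100,-28),50,half=5),edge(d,pt(0,28),pt(0,-28),50,half=6,s0=.03,s1=.3)]
for k in A: print(k[0],np.degrees(np.arctan2(k[1][1],k[1][0])),k[2])
p,q=meet(A[0],A[2]),meet(A[1],A[2]); print((p+q)/2,np.linalg.norm(p-q))
E
```

```text
[538.32890845 -89.29062216 217.04610651] [ 0.23968507  1.25955017 -0.34098398]
.                                                                                                                       
                                                                                                                        
                                                                                                                        
                                                                                                                        
                                                                                                                        
                                                                                           ..-==-                       
                   ..-..                                                             ..--=+******+-.                   .
                .-=+****+=-.                                                   ...-==+*************+-.                 .
               .=**********++-..                     
[... 3372 characters left out ...]
..................--------------------------====-----------------------------------
           .         .....----==--------...................--------..----------------====-------------------------------
              ...----====-=-----====-------.............................-----------------===----------------------------
    ....-.----=-====--=-======-=========-------............................-----------------====------------------------
[353.92119291 -19.56938472] [316.63460163 147.38224933] [384.6458961  147.39998502]
[526.831     17.341106] -86.051865 0.15251589
[584.17346   28.350641] -87.03703 0.8494863
[531.70795  82.71034] 3.4494638 2.6136637e-05
[551.78186   83.920334] 58.953915
```

```bash
python3 - <<'E'
from meas import *
st=np.array([550.3,80.0]); h=np.radians(93.45); ux=np.array([np.cos(h),np.sin(h)]); uy=np.array([-ux[1],ux[0]])
for n in ('w11','w12'):
    d=load(n); pt=lambda x,y:proj(d,[*(st+x*ux+y*uy),50])
    for k in (edge(d,pt(-106,28),pt(-106,-28),50,half=9),edge(d,pt(-5 if n=='w11' else -25,28),pt(-110,28),50,half=5),edge(d,pt(-45,-28),pt(-110,-28),50,half=4)):
        print(n,k[0],np.degrees(np.arctan2(k[1][1],k[1][0])).round(2),k[2].round(2))
    # notch floor / pin column profile
    g=cv2.GaussianBlur(cv2.cvtColor(d['color'],cv2.COLOR_RGB2GRAY),(0,0),.7)
    c=pt(-36,0); print(c, g[max(0,int(c[1])-25):int(c[1])+12,int(round(c[0]))])
    for x in (28,-28): print(x,[int(g[tuple(np.round(pt(-l,x*.8)[::-1]).astype(int))]) for l in range(100,126,2)])
E
```

```text
w11 [558.2003   -27.515991] 3.86 0.24
w11 [526.8648    17.536207] -86.22 0.18
w11 [5.839722e+02 5.661030e-01] -86.33 0.23
[331.58155731  46.54947031] [ 76  60  53  51  50  51  52  52  51  52  51  53  52  52  52  51  50  51
  51  50  51  52  51  52  57  67  83  99 108 111 112 112 111 111 111 111
 112]
28 [131, 166, 167, 167, 161, 146, 149, 149, 148, 146, 145, 126, 129]
-28 [104, 105, 105, 104, 100, 90, 92, 92, 91, 98, 131, 125, 125]
w12 [558.26373  -27.765686] 3.72 0.09
w12 [526.9729    13.418147] -85.82 0.13
w12 [584.5674     3.291813] 89.2 0.6
[352.85387686  34.68771573] [ 92  90  87  79  66  60  59  58  58  58  59  58  58  58  61  71  86  99
 105 106 106 104  99  94  86  79  76  75  77  82  89  95 101 105 105 105
 104]
28 [108, 107, 107, 110, 127, 146, 150, 150, 151, 148, 163, 172, 130]
-28 [107, 105, 106, 106, 100, 92, 94, 94, 94, 93, 111, 122, 117]
```

```bash
python3 -c "
from h import *
print(order.sign_off())"
```

```text
the job is handed in; nothing more can be done
None
```

The blade is clamped in the holder with its end at the back stop, and the job is handed in at about 25 s of the 72 s allowed. No verdict was reported.

**What I did**
- **Grasp:** My first grasp closed on air, because the real fingertips sit about 36 mm above the reported TCP. I found this by touching bare bench, then took the mid-sized blade from its rest.
- **Fit:** I lined the notch up with the pin (seen about 6 mm to world +x of the bush centre). I slid the blade in with light contact, at most about 11 N measured while setting it down and 8 N against the stop.
- **Clamp:** I released the blade, then pressed the handle along its arc to a hard end. The last push was about 42 N on the closed handle.

**Last checks**
- **Home:** The blade met the stop after 31.4 mm of travel, against 31.2 mm predicted. Before clamping, the pin-to-notch-floor distance put the end within about 0.3 mm of the stop.
- **Square:** Before clamping, the blade end was at 3.44° against the stop's 3.5°.
- **After clamping:** The bevel line had moved only 0.25 mm, which is within the camera error. The handle looked level in the side view, and the arm was clear with wrist force near zero.

**Unclear or disagreeing**
- After closing, the clamp arm partly hid the blade's front end and one side edge. Edge fits there were poor, and the notch floor could not be re-measured.
- The wrist showed almost no force while the handle swung down, where 3 to 8 N was expected. The side view did show it moving.
- The picture limit was used up, so the last checks were made on pixel values, not viewed pictures.
- I did not re-measure the bystanders at the end. None of my moves went near them.

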